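Fit out a camera inspection base

ROBOT

A 7-joint arm with a two-finger parallel gripper is mounted at the origin on the work surface. World frame = base frame: x ahead of the robot, y to its left, z up, the work surface at z = 0. Lengths are in mm, angles in rad, forces in N, time in s.
With the tool pointing down it reaches from about 400 to 875 mm from the base axis. Payload 6.5 kg.
Tool frame: the origin (TCP) lies midway between the tips of the shut fingers; the grasp point (between the pads) lies 19 mm behind it; z points along the fingers, x is the direction in which the jaws open and shut, and the axes are right-handed (so a half turn about z gives the same grasp; the last joint's range is limited). The gripper opens to 85 mm and grips with 20 to 120 N. Pads are 22 mm wide; open, the fingers measure 114 mm over their backs; the gripper's body (76 mm by 85 mm) begins 54 mm behind the grasp point. The pads swing forward as they close: fully open they stand 13 mm farther back than shut.
Start: joints at [-1.182, 0.536, -0.004, 1.538, 0.003, 1.067, -0.071], TCP at [285.528, 583.921, 231.29] pointing down, gripper open.
Joint ranges: [-2.7, 2.7], [-0.37, 2.16], [-1.27, 1.26], [0.24, 2.4], [-1.31, 4.45], [0.19, 1.91], [-2.76, 2.76]. Speed limits (rad/s): [2.39, 2.39, 3.14, 3.14, 3.14, 3.14, 3.14].

INTERFACE

Orientations are given as a rotation vector (axis times angle).
In Python, from cell import robot gives the robot as it stands.
- The arm moves only by the tool step_arm, never from a script. Its argument "series" is a list of rows, each an object with "hand": the finger opening in cm, from 0 to 8.54; "offset": the shift along the world's x, y, z in cm, a list of three; "rotation": the turn, a rotation vector about the world's x, y, z in degrees, a list of three. A call has exactly 10 rows; each row is the pose to reach, as a shift and turn from the pose measured when the call began; what a row does not reach only later rows make up. A row lasts 1/10 s, in which the tool goes at most 50 mm and 8.59 degrees, less where a joint would pass 70% of its speed; a pose out of reach is approached as far as the arm can. A call with a gripper value outside its range is refused whole. The fingers move at their own pace and stop on an object; "newtons" is the grip in N (left out, the last holds). Time passes only in rows, so rows that repeat a pose let the fingers close, or fill a call up. It gives the time, the measured TCP pose, the force and the opening at its end, in the units of the state.
- robot.sense(): the state, without advancing time (a new reading comes with each control period).
- robot.snapshot(name): name is "scene" or "top" or "wrist"; returns (picture, depth): 384x512x3 uint8, red, green, blue; 384x512 float32, mm along the optical axis (not along the pixel's ray), 0 where there is no reading.
- robot.camera_model(name): a dict with "mtx" (3x3 intrinsics, pixels), "T" (4x4, takes a point from camera to world coordinates). Camera axes: x right, y down, z forward; pixel columns grow to the right and rows downward; lengths in mm; the calibration is good to about 2 mm. The wrist camera is an equidistant fisheye: a pixel r from the principal point sees the ray r / f radians off the axis. A picture is of the moment at which its call begins: read the wrist's pose just before it. camera_model takes no time and is no camera call; for the wrist camera it gives the pose at the moment of the call.
- robot.sign_off(): hands the job in, once; it reports no verdict.
The state is a dict: "clock": time; "joint_positions": joint angles; "qvel": joint speeds; "joint_torque": joint torques, N m; "tcp_pos": TCP position; "eef_rot": TCP orientation; "force": force on the tool from outside, world axes, zero at the start; "moment": the same for the moment, N m; "opening": finger opening in mm.
Only numpy, scipy, OpenCV 4.12 (cv2) and the standard library are available. Lean on these libraries where they do the work, as an engineer would, in place of code of your own. Each camera call takes 0.05 s, during which the arm holds its last target.

TASK

Get this camera inspection base ready for test: take the dust caps off both lenses and put them in the grey bin, push a lens hood fully home over each lens, and plug every relay module on the bench fully home into a socket of its own. Only when all that is done, switch the power lever fully on. Leave the reel, meter, bottle and screwdriver where they are.

Things in the scene. Friction and masses are not known exactly. Their poses are not given: they have to be found in the camera images.
- chassis: Green sheet-metal instrument base plate, 200 (x) x 360 (y) x 6 mm, fixed to the bench; its place and yaw vary. Origin: centre of its underside. At y = -0.10 it carries a white socket block 150 x 138 mm, top 28 mm above the bench, with four identical rectangular holes; at y = +0.05 two upward-looking cameras; at y = +0.145 the power switch.
- socket0 (a point): Centre of the mouth of one socket hole in the white block, 28 mm above the bench, at chassis x -0.037, y -0.138; axes as the chassis. The hole is 57 mm along x, 39 mm along y, 16 mm deep, its edge chamfered 2 mm.
- socket1 (a point): Centre of the mouth of one socket hole in the white block, 28 mm above the bench, at chassis x -0.037, y -0.062; axes as the chassis. The hole is 57 mm along x, 39 mm along y, 16 mm deep, its edge chamfered 2 mm.
- socket2 (a point): Centre of the mouth of one socket hole in the white block, 28 mm above the bench, at chassis x +0.037, y -0.138; axes as the chassis. The hole is 57 mm along x, 39 mm along y, 16 mm deep, its edge chamfered 2 mm.
- socket3 (a point): Centre of the mouth of one socket hole in the white block, 28 mm above the bench, at chassis x +0.037, y -0.062; axes as the chassis. The hole is 57 mm along x, 39 mm along y, 16 mm deep, its edge chamfered 2 mm.
- camera0 (a point): Top face of a camera's cubic metal body (58 mm square, face 36 mm above the bench), on the axis of its lens barrel, at chassis x -0.050, y +0.050. The black lens barrel (spigot) is 44 mm in diameter and stands 35 mm up from this face, its top edge tapered to 36 mm over the last 6 mm.
- camera1 (a point): Top face of a camera's cubic metal body (58 mm square, face 36 mm above the bench), on the axis of its lens barrel, at chassis x +0.050, y +0.050. The black lens barrel (spigot) is 44 mm in diameter and stands 35 mm up from this face, its top edge tapered to 36 mm over the last 6 mm.
- switch (a joint): Angle of the power switch's toggle lever: 0 fully off (leaning 0.5 rad to the chassis's -x), 1.0 fully on (leaning 0.5 rad to its +x). It stays where it is left. The pivot is at chassis x 0, y 0.145, 28 mm above the bench, its axis along chassis y, on a white block 70 x 50 x 25 mm.
- switch_tip (a point): Centre of the black ball, 26 mm in diameter, at the end of the toggle lever, 80 mm from the pivot.
- module0: Plug-in relay module, may be absent. Grey box 64 (x) x 46 (y) x 32 mm on top of a black, heavy block plug 54 (x) x 36 (y) x 14 mm (its lowest 4 mm drawn in to 50 x 32 mm); 46 mm high in all. Origin: centre of the plug's underside, z up. Starts standing on its plug. All modules and sockets are alike; either way round fits. Home when the grey box sits on the socket block.
- module1: Plug-in relay module, may be absent. Grey box 64 (x) x 46 (y) x 32 mm on top of a black, heavy block plug 54 (x) x 36 (y) x 14 mm (its lowest 4 mm drawn in to 50 x 32 mm); 46 mm high in all. Origin: centre of the plug's underside, z up. Starts standing on its plug. All modules and sockets are alike; either way round fits. Home when the grey box sits on the socket block.
- module2: Plug-in relay module, may be absent. Grey box 64 (x) x 46 (y) x 32 mm on top of a black, heavy block plug 54 (x) x 36 (y) x 14 mm (its lowest 4 mm drawn in to 50 x 32 mm); 46 mm high in all. Origin: centre of the plug's underside, z up. Starts standing on its plug. All modules and sockets are alike; either way round fits. Home when the grey box sits on the socket block.
- module3: Plug-in relay module, may be absent. Grey box 64 (x) x 46 (y) x 32 mm on top of a black, heavy block plug 54 (x) x 36 (y) x 14 mm (its lowest 4 mm drawn in to 50 x 32 mm); 46 mm high in all. Origin: centre of the plug's underside, z up. Starts standing on its plug. All modules and sockets are alike; either way round fits. Home when the grey box sits on the socket block.
- hood0: Lens hood: plain aluminium tube, 58 mm outside and 49 mm inside diameter, 60 mm long, open at both ends, ends alike. Origin: its middle, on the axis (z). Starts standing on end on the bench. Slides over a lens barrel until it rests on the camera body. Either hood fits either camera.
- hood1: Lens hood: plain aluminium tube, 58 mm outside and 49 mm inside diameter, 60 mm long, open at both ends, ends alike. Origin: its middle, on the axis (z). Starts standing on end on the bench. Slides over a lens barrel until it rests on the camera body. Either hood fits either camera.
- cap0: White dust cap sitting over a lens barrel at the start: 60 mm diameter, 17 mm high with a 12 mm deep skirt, and a round knob on top, 24 mm in diameter and 25 mm high. Origin: centre of the skirt's lower edge; knob from z 0.017 to 0.042.
- cap1: White dust cap sitting over a lens barrel at the start: 60 mm diameter, 17 mm high with a 12 mm deep skirt, and a round knob on top, 24 mm in diameter and 25 mm high. Origin: centre of the skirt's lower edge; knob from z 0.017 to 0.042.
- bin: Grey open bin fixed to the bench, outside 200 (x) x 120 (y) x 45 mm, walls 4 mm, floor 4 mm. Origin: centre of its underside.
- reel: Bystander, leave alone: metal solder reel, 60 mm across, 50 mm high. Origin at its underside.
- meter: Bystander, leave alone: flat black multimeter, 80 x 150 x 35 mm. Origin at its underside.
- flux: Bystander, leave alone: white flux bottle, 50 mm across, 120 mm high. Origin at its underside.
- driver: Bystander, leave alone: screwdriver lying on the bench.

How it is judged:
By the outcome, as a careful person would: the job done as asked, in the order asked, and still so for the second after the job is handed in, with the robot touching nothing.
Of module0, module1, module2, module3 only 2 to 4 are there at a start; the rules pass over those that are not, and their reading is None.
At some moment in a run one of module0, module1, module2, module3, hood0, hood1 may be knocked a few centimetres aside while the robot is not near it.
It also fails if it takes over 210 s, if anything falls off the work surface, if the arm or the gripper's body presses on something with over 40 N, if the wrist force passes 120 N, or if a joint passes its speed limit or range.

## Working session

There is one attempt and no reset: what is moved stays moved. The work goes in short steps, Python scripts to look and compute and a tool call to move; the robot and the scene stay as the last step left them, time stands still between calls to the robot, and variables do not carry over. Pictures are saved under pics/ and viewed, and the job is handed in when it is done.

Besides the shell and the picture viewer there is one more tool, called after "Call:" as a command line: name --argument value ..., lists and objects as JSON in quotes. step_arm: Moves the arm, as the interface text tells. Its arguments: {"type":"object","properties":{"series":{"type":"array"},"newtons":{"type":"number"}},"required":["series"]}

```bash
ls -la; mkdir -p pics; python3 - <<'E'
from cell import robot
import cv2,numpy as np
s=robot.sense();print({k:np.round(v,3).tolist() for k,v in s.items()})
for n in ["scene","top"]:
    p,d=robot.snapshot(n);m=robot.camera_model(n)
    cv2.imwrite(f"pics/{n}0.png",p[:,:,::-1]);np.savez(f"{n}0.npz",p=p,d=d,mtx=m["mtx"],T=m["T"])
    print(n,np.round(m["mtx"],2).tolist(),np.round(m["T"],4).tolist())
E
```

```text
total 12
drwxr-xr-x  3 agent agent 4096 Dec  7 16:44 .
drwxr-xr-x 23 root  root  4096 Dec  7 16:44 ..
drwxr-xr-x  2 agent agent 4096 Dec  7 16:44 pics
{'clock': 0.0, 'joint_positions': [-1.182, 0.537, -0.004, 1.539, 0.003, 1.067, -0.071], 'qvel': [-0.0, 0.001, -0.001, 0.001, 0.001, 0.0, -0.001], 'joint_torque': [-0.001, -58.34, 1.048, -25.912, 0.012, 0.009, -0.0], 'tcp_pos': [285.29, 583.34, 230.39], 'eef_rot': [2.664, 1.663, -0.002], 'force': [0.203, -0.533, -0.532], 'moment': [-0.044, -0.02, 0.085], 'opening': 85.249}
scene [[358.86, 0.0, 253.17], [0.0, 358.86, 192.35], [0.0, 0.0, 1.0]] [[-0.8524, 0.4231, -0.3074, 863.1756], [0.5227, 0.7064, -0.4772, 522.8133], [0.0152, -0.5675, -0.8233, 922.4157], [0.0, 0.0, 0.0, 1.0]]
top [[449.03, 0.0, 256.1], [0.0, 449.03, 193.43], [0.0, 0.0, 1.0]] [[0.0264, -0.984, 0.1764, 272.7796], [-0.9994, -0.0301, -0.0181, 44.3423], [0.0231, -0.1759, -0.9841, 1712.8226], [0.0, 0.0, 0.0, 1.0]]
```

View pics/scene0.png

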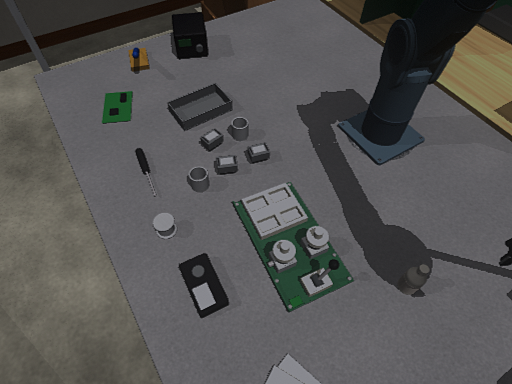

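View pics/top0.png

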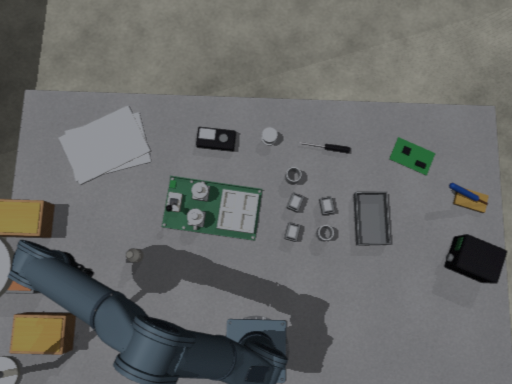

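```bash
cat > h.py <<'E'
import numpy as np,cv2
def world(d,mtx,T):
    v,u=np.mgrid[:d.shape[0],:d.shape[1]]
    P=np.stack([(u-mtx[0,2])/mtx[0,0]*d,(v-mtx[1,2])/mtx[1,1]*d,d],-1)
    return P@T[:3,:3].T+T[:3,3]
def ray_z(uv,mtx,T,z):
    uv=np.atleast_2d(uv).astype(float)
    r=np.c_[(uv[:,0]-mtx[0,2])/mtx[0,0],(uv[:,1]-mtx[1,2])/mtx[1,1],np.ones(len(uv))]@T[:3,:3].T
    return T[:3,3]+r*((z-T[2,3])/r[:,2])[:,None]
E
python3 - <<'E'
from h import *
for n,c in [("top",(150,110,410,260)),("scene",(140,70,360,310))]:
    z=np.load(f"{n}0.npz");p=z['p'];W=world(z['d'],z['mtx'],z['T'])
    x0,y0,x1,y1=c
    k=3 if n=="top" else 2.4
    cv2.imwrite(f"pics/{n}0z.png",cv2.resize(p[y0:y1,x0:x1,::-1],None,fx=k,fy=k,interpolation=cv2.INTER_CUBIC))
    Z=W[...,2]
    print(n,"table z",np.median(Z[(np.abs(W[...,0]-550)<150)&(np.abs(W[...,1])<350)]))
    m=((Z>12)&(Z<200)&(W[...,0]>300)&(np.abs(W[...,1])<500)).astype(np.uint8)
    nn,l,st,ce=cv2.connectedComponentsWithStats(m)
    for i in range(1,nn):
        if st[i,4]>25:
            q=l==i; zz=Z[q]; top=q&(Z>np.percentile(zz,90)-6)
            print(np.round(ce[i]),st[i,4],"zmax",np.percentile(zz,95).round(1),"centre",W[top].mean(0).round(1), np.ptp(W[top],axis=0).round())
E
```

```text
top table z 2.9848984928341906
[216. 138.] 803 zmax 42.8 centre [789.7 173.3  38.3] [ 84. 148.  21.]
[270. 135.] 188 zmax 55.9 centre [803.4 -33.   51.3] [56. 58. 13.]
[334. 147.] 184 zmax 30.1 centre [ 767.4 -302.6   26.3] [27. 98.  9.]
[293. 175.] 132 zmax 64.6 centre [ 648.4 -130.    61.9] [55. 52. 14.]
[199. 189.] 341 zmax 101.0 centre [572.3 222.5  99.3] [22. 22. 20.]
[224. 183.] 27 zmax 24.2 centre [612.4 141.6  20.3] [10. 70. 10.]
[246. 187.] 38 zmax 25.2 centre [600.9  46.8  21.1] [14. 92.  9.]
[238. 211.] 1149 zmax 33.4 centre [505.4  80.4  29.7] [161. 151.  14.]
[174. 202.] 276 zmax 111.0 centre [497.7 326.5 109.4] [21. 22. 17.]
[295. 202.] 219 zmax 52.3 centre [ 544.5 -135.9   48. ] [72. 53. 12.]
[373. 217.] 455 zmax 48.5 centre [ 488.9 -429.6   45.6] [200. 125.  13.]
[327. 205.] 229 zmax 52.2 centre [ 534.6 -253.6   48.2] [69. 54. 14.]
[196. 218.] 291 zmax 101.5 centre [473.4 234.4  99.7] [21. 18. 20.]
[292. 232.] 224 zmax 53.7 centre [ 432.9 -124.3   49.7] [67. 52. 14.]
[325. 233.] 116 zmax 63.7 centre [ 428.1 -246.9   60.7] [56. 53. 12.]
[134. 255.] 204 zmax 121.1 centr
[... 343 characters left out ...]
4.  9.]
[144. 164.] 233 zmax 25.6 centre [ 768.1 -293.9   22.8] [ 31. 179.   9.]
[227. 164.] 339 zmax 48.0 centre [ 545.3 -129.9   45.5] [70. 62.  9.]
[199. 178.] 366 zmax 59.9 centre [ 647.7 -122.4   57.7] [57. 56.  9.]
[274. 210.] 1681 zmax 29.7 centre [507.3  85.7  27. ] [165. 153.  11.]
[277. 256.] 913 zmax 99.1 centre [574.5 228.7  81. ] [59. 58. 30.]
[164. 223.] 385 zmax 51.3 centre [803.7 -27.9  48.9] [58. 60.  8.]
[316. 241.] 653 zmax 100.1 centre [475.2 239.5  98.6] [23. 24. 17.]
[204. 285.] 1807 zmax 41.3 centre [788.5 182.4  34.9] [ 86. 151.  15.]
[319. 279.] 674 zmax 109.2 centre [501.6 332.2 107.4] [22. 24. 15.]
[414. 279.] 607 zmax 119.3 centre [329.8 456.3 118.4] [23. 24. 11.]
```

View pics/top0z.png

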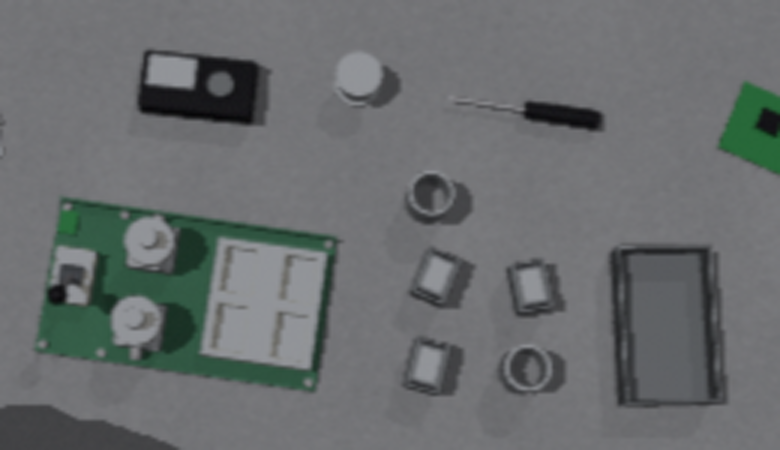

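View pics/scene0z.png

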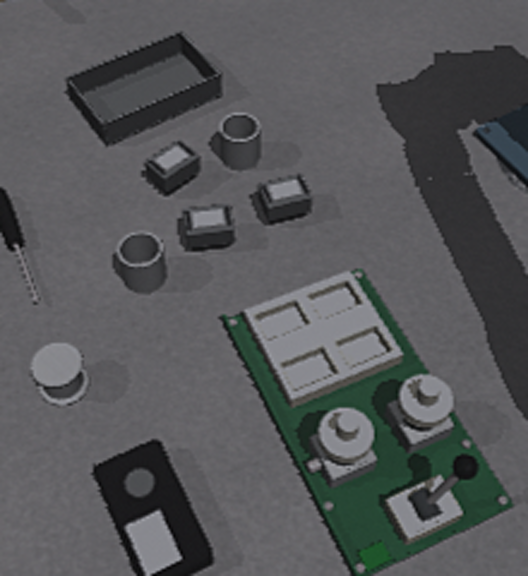

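```bash
cat >> h.py <<'E'
from scipy.spatial.transform import Rotation as R
def Rdown(a):
    # jaw axis (tool x) at heading a deg in the world, tool z down
    a=np.radians(a);x=np.array([np.cos(a),np.sin(a),0]);z=np.array([0,0,-1.]);return R.from_matrix(np.c_[x,np.cross(z,x),z])
def go(s,x,y,z,a,verbose=True):
    Rc=R.from_rotvec(s["eef_rot"]); best=None
    for b in (a,a+180):
        rv=(Rdown(b)*Rc.inv()).as_rotvec(degrees=True)
        # joint7 approx change: heading change
        if best is None or np.linalg.norm(rv)<np.linalg.norm(best): best=rv
    off=(np.array([x,y,z])-s["tcp_pos"])/10
    print("offset cm",off.round(2).tolist(),"rot",best.round(1).tolist())
def head(s):
    m=R.from_rotvec(s["eef_rot"]).as_matrix();return np.degrees(np.arctan2(m[1,0],m[0,0])),m[:,2]
def st(s):
    h,z=head(s);print("t",round(s["clock"],2),"tcp",np.round(s["tcp_pos"],1),"head",h.round(1),"zax",z.round(3),"F",np.round(s["force"],1),"op",round(float(s["opening"]),1),"q",np.round(s["joint_positions"],2))
E
python3 - <<'E'
from h import *
from cell import robot
s=robot.sense();st(s);go(s,520,180,330,84)
m=robot.camera_model("wrist");print(m)
E
```

```text
t 0.1 tcp [285.3 583.4 230.5] head 63.9 zax [-0.001 -0.001 -1.   ] F [-0.3 -0.7  0.6] op 85.1 q [-1.18  0.54 -0.    1.54  0.    1.07 -0.07]
offset cm [23.47, -40.34, 9.95] rot [0.1, -0.0, 20.1]
{'mtx': array([[297.31863964,   0.        , 256.12090492],
       [  0.        , 297.31863964, 198.24696725],
       [  0.        ,   0.        ,   1.        ]]), 'T': array([[ 4.38330027e-01,  8.58065509e-01,  2.67563769e-01,
         2.16118598e+02],
       [ 8.98812478e-01, -4.17891451e-01, -1.32298395e-01,
         6.17864221e+02],
       [-1.70807775e-03,  2.98480013e-01, -9.54414357e-01,
         3.74108525e+02],
       [ 0.00000000e+00,  0.00000000e+00,  0.00000000e+00,
         1.00000000e+00]])}
```

Call:
step_arm --series '[{"hand":8.5,"offset":[2.3,-4,1],"rotation":[0,0,2]},{"hand":8.5,"offset":[5,-8.5,3],"rotation":[0,0,5]},{"hand":8.5,"offset":[8,-13,5],"rotation":[0,0,8]},{"hand":8.5,"offset":[11,-18,7],"rotation":[0,0,11]},{"hand":8.5,"offset":[14,-23,9],"rotation":[0,0,14]},{"hand":8.5,"offset":[17,-28,10],"rotation":[0,0,17]},{"hand":8.5,"offset":[20,-33,10],"rotation":[0,0,20]},{"hand":8.5,"offset":[22,-37,10],"rotation":[0,0,20]},{"hand":8.5,"offset":[23.5,-40.3,10],"rotation":[0,0,20]},{"hand":8.5,"offset":[23.5,-40.3,10],"rotation":[0,0,20]}]'

```text
clock: 1.1
tcp_pos: [521.6, 176.2, 330.5]
eef_rot: [2.338, 2.095, -0.003]
force: [0.1, 0.4, -0.1]
opening: 85.0
```

```bash
cat >> h.py <<'E'
def wrist(robot,tag):
    m=robot.camera_model("wrist");p,d=robot.snapshot("wrist")
    np.savez(tag+".npz",p=p,d=d,mtx=m["mtx"],T=m["T"]);cv2.imwrite(f"pics/{tag}.png",p[:,:,::-1]);return p,d,m
def fray(uv,mtx,T):
    uv=np.asarray(uv,float);dx=(uv[...,0]-mtx[0,2])/mtx[0,0];dy=(uv[...,1]-mtx[1,2])/mtx[1,1]
    r=np.hypot(dx,dy);s=np.where(r>1e-9,np.sin(r)/np.maximum(r,1e-9),1)
    return np.stack([dx*s,dy*s,np.cos(r)],-1)
def wpt(uv,m,z):
    T=np.asarray(m["T"]);r=fray(np.atleast_2d(uv),np.asarray(m["mtx"]),T)@T[:3,:3].T
    return T[:3,3]+r*((z-T[2,3])/r[:,2])[:,None]
def wworld(d,m):
    T=np.asarray(m["T"]);v,u=np.mgrid[:d.shape[0],:d.shape[1]]
    r=fray(np.stack([u,v],-1),np.asarray(m["mtx"]),T);P=r/np.maximum(r[...,2:],1e-6)*d[...,None]
    return P@T[:3,:3].T+T[:3,3]
E
python3 - <<'E'
from h import *
from cell import robot
s=robot.sense();st(s);wrist(robot,"w1")
E
```

```text
t 1.1 tcp [521.6 176.2 330.5] head 83.7 zax [ 0.    -0.003 -1.   ] F [ 0.1  0.4 -0.1] op 85.0 q [-0.5   0.27  0.12  1.69 -0.03  1.18  1.08]
```

View pics/w1.png

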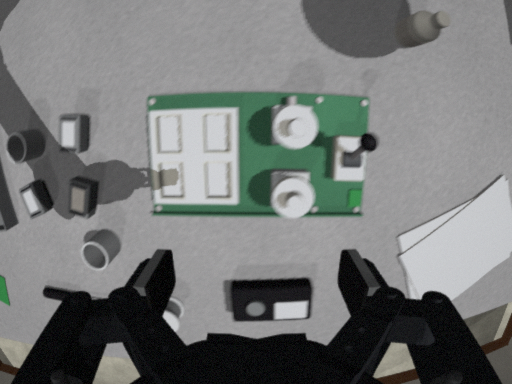

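```bash
cat > meas.py <<'E'
from h import *
def load(tag):
    z=np.load(tag+".npz");return z["p"],z["d"],{"mtx":z["mtx"],"T":z["T"]}
def plate(tag):
    p,d,m=load(tag);hsv=cv2.cvtColor(p,cv2.COLOR_RGB2HSV)
    g=((hsv[...,0]>45)&(hsv[...,0]<85)&(hsv[...,1]>90)).astype(np.uint8)
    n,l,s,c=cv2.connectedComponentsWithStats(cv2.morphologyEx(g,cv2.MORPH_CLOSE,np.ones((5,5))))
    i=1+np.argmax(s[1:,4]);cs,_=cv2.findContours((l==i).astype(np.uint8),cv2.RETR_EXTERNAL,cv2.CHAIN_APPROX_NONE)
    c=max(cs,key=cv2.contourArea)[:,0,:]
    q=wpt(c,m,6.)[:,:2].astype(np.float32);r=cv2.minAreaRect(q);return r
def whiteblobs(tag,W=None):
    p,d,m=load(tag);W=wworld(d,m);return p,d,m,W
if __name__=="__main__":
    import sys
    t=sys.argv[1];print("plate",plate(t))
    p,d,m,W=whiteblobs(t)
    Z=W[...,2];v=(d>0)&(p.max(2)>50)&(W[...,1]>-450)&(W[...,0]<760)
    cand=((Z>12)&(Z<130)&v).astype(np.uint8)
    n,l,s,c=cv2.connectedComponentsWithStats(cand)
    for i in range(1,n):
        if s[i,4]>60:
            q=l==i;zz=np.percentile(Z[q],95);tp=q&(Z>zz-7)
            r=cv2.minAreaRect(W[tp][:,:2].astype(np.float32))
            print(c[i].round(),s[i,4],"ztop",zz.round(1),"rect",np.round(r[0],1),np.round(r[1],1),round(r[2],1))
E
python3 meas.py w1
```

```text
plate ((520.4932861328125, 178.60198974609375), (360.55255126953125, 200.37559509277344), 83.40950775146484)
[423.  27.] 1395 ztop 121.1 rect [328.3 453.8] [23.3 23. ] 52.7
[295. 123.] 1835 ztop 102.1 rect [472.6 236.9] [22.4 22.7] 57.8
[196. 155.] 7951 ztop 30.1 rect [506.   82.1] [138.9 151.5] 83.7
[ 74. 131.] 1058 ztop 48.9 rect [ 432.4 -122.9] [46.5 64.9] 77.6
[ 20. 143.] 308 ztop 61.8 rect [ 431.1 -245.8] [56.5 56.5] 49.1
[374. 139.] 94 ztop 113.2 rect [496.8 333.4] [23.5 14. ] 14.6
[350. 158.] 1342 ztop 55.7 rect [510.7 323.9] [38.1 10.1] 10.0
[282. 197.] 2533 ztop 101.8 rect [571.9 224.9] [23. 23.] 82.6
[  5. 208.] 457 ztop 45.5 rect [ 566.2 -364.3] [27.5 62.5] 65.3
[ 80. 198.] 670 ztop 48.5 rect [ 544.9 -132.8] [46.4 62.8] 69.2
[ 32. 200.] 498 ztop 48.8 rect [ 535.7 -252.7] [64.4 45.5] 11.7
[101. 249.] 1025 ztop 61.1 rect [ 647.9 -123.3] [57.3 57.2] 68.5
```

```bash
cat > rc.py <<'E'
from meas import *
import sys
def run(t,yl=-450):
    p,d,m,W=whiteblobs(t)
    Z=W[...,2];v=(d>0)&(p.max(2)>45)&(W[...,1]>yl)&(W[...,0]<760)
    n,l,s,c=cv2.connectedComponentsWithStats(((Z>12)&(Z<130)&v).astype(np.uint8))
    for i in range(1,n):
        if s[i,4]<60: continue
        q=l==i;zz=np.percentile(Z[q],95)
        K=min([28,46,60,101,120,50,35,54,98,96],key=lambda k:abs(k+1.5-zz))
        tp=(q&(Z>zz-6)).astype(np.uint8)
        cs,_=cv2.findContours(tp,cv2.RETR_EXTERNAL,cv2.CHAIN_APPROX_NONE);cc=max(cs,key=cv2.contourArea)[:,0,:]
        P=wpt(cc,m,K)[:,:2].astype(np.float32);r=cv2.minAreaRect(P);ci=cv2.minEnclosingCircle(P)
        dz=W[tp>0].mean(0)
        print(c[i].round(),"z",zz.round(1),"K",K,"ray",np.round(r[0],1),np.round(r[1],1),round(r[2],1),"circ",np.round(ci[0],1),round(ci[1],1),"depth",dz.round(1))
if __name__=="__main__": run(sys.argv[1]);print(plate(sys.argv[1]))
E
python3 rc.py w1
```

```text
[423.  27.] z 121.1 K 120 ray [328.5 452.8] [24.4 25.8] 50.3 circ [327.5 452.7] 14.0 depth [328.7 452.8 120.2]
[295. 123.] z 102.1 K 101 ray [472.8 236.9] [22.5 22.9] 66.3 circ [472.5 236.8] 11.9 depth [472.5 236.7 101.7]
[196. 155.] z 30.1 K 28 ray [505.7  81.7] [139.2 150.9] 83.1 circ [506.5  81.7] 101.6 depth [504.1  83.9  28.8]
[ 74. 132.] z 48.8 K 46 ray [ 432.4 -121.4] [47.5 64.4] 77.4 circ [ 432.4 -122.6] 38.1 depth [ 432.  -120.8   47.1]
[ 22. 144.] z 61.6 K 60 ray [ 431.5 -245.6] [57.5 56.8] 77.7 circ [ 429.9 -245.1] 31.2 depth [ 430.2 -245.1   60.1]
[374. 138.] z 113.2 K 120 ray [494.7 329.5] [21.1 11.2] 17.6 circ [496.  325.6] 10.6 depth [496.  333.9 110.5]
[350. 158.] z 56.7 K 54 ray [518.4 331.3] [13.  25.2] 25.7 circ [522.5 333.3] 12.7 depth [516.4 324.   69.8]
[282. 197.] z 101.8 K 101 ray [571.5 224.8] [22.9 23.9] 85.7 circ [571.7 224.9] 12.6 depth [571.4 224.8 101.5]
[  5. 208.] z 45.4 K 46 ray [ 567.3 -359.7] [27.2 66.3] 62.0 circ [ 560.9 -371.7] 33.1 depth [ 568.2 -365.8   43.6]
[ 80. 197.] z 48.5 K 46 ray [ 544.6 -131.8] [46.1 64.4] 71.1 circ [ 544.8 -133. ] 37.1 depth [ 545.2 -132.7   47.2]
[ 32. 200.] z 48.8 K 46 ray [ 535.7 -252. ] [64.7 48.9] 12.9 circ [ 535.8 -251. ] 39.0 depth [ 536.5 -251.5   47.1]
[101. 249.] z 61.1 K 60 ray [ 647.1 -122.2] [58.7 59. ] 68.9 circ [ 646.4 -122.6] 30.9 depth [ 647.3 -122.8   59.4]
((520.4932861328125, 178.60198974609375), (360.55255126953125, 200.37559509277344), 83.40950775146484)
```

```bash
python3 - <<'E'
from h import *
from cell import robot
s=robot.sense();st(s);go(s,571.6,224.9,80,83.1)
E
```

```text
t 1.15 tcp [524.  170.6 330.7] head 83.4 zax [ 0.002 -0.006 -1.   ] F [ 2.1 -5.2  0.4] op 84.9 q [-0.5   0.27  0.12  1.69 -0.03  1.18  1.08]
offset cm [4.76, 5.43, -25.07] rot [0.3, 0.1, -0.3]
```

```bash
python3 - <<'E'
from h import *
from cell import robot
s=robot.sense();print(s["qvel"].round(3) if hasattr(s["qvel"],"round") else s["qvel"])
for i in range(4):
    wrist(robot,"w2");s=robot.sense();st(s)
s=robot.sense();print(np.round(s["qvel"],3)); wrist(robot,"w2")
E
python3 rc.py w2
```

```text
[-0.042 -0.006 -0.019  0.013  0.011 -0.001 -0.132]
t 1.2 tcp [522.6 173.9 330.5] head 83.4 zax [ 0.001 -0.005 -1.   ] F [-0.3  0.2  0.2] op 84.8 q [-0.5   0.27  0.12  1.69 -0.03  1.18  1.08]
t 1.25 tcp [521.2 177.4 330.2] head 83.6 zax [-0.    -0.003 -1.   ] F [0.6 1.1 0.1] op 85.6 q [-0.5   0.27  0.12  1.69 -0.03  1.18  1.08]
t 1.3 tcp [520.2 179.9 330.2] head 83.8 zax [-0.001 -0.002 -1.   ] F [-1.2 -0.  -0.3] op 85.2 q [-0.51  0.27  0.11  1.69 -0.03  1.18  1.08]
t 1.35 tcp [519.7 181.2 330.1] head 84.0 zax [-0.001 -0.001 -1.   ] F [ 0.5  0.5 -0.8] op 85.0 q [-0.51  0.27  0.11  1.69 -0.03  1.18  1.08]
[-0.021 -0.001 -0.018 -0.001 -0.     0.     0.001]
[421.  29.] z 121.3 K 120 ray [328.6 453.1] [23.3 27.2] 12.7 circ [328.  452.9] 13.9 depth [328.5 452.9 120.5]
[291. 125.] z 102.3 K 101 ray [473.  236.8] [22.4 22.4] 40.1 circ [472.7 236.3] 11.9 depth [472.8 236.4 101.8]
[193. 156.] z 30.1 K 28 ray [505.9  81.9] [139.8 150.7] 84.1 circ [506.3  82.1] 101.2 depth [504.9  83.7  28.7]
[ 72. 133.] z 48.6 K 46 ray [ 432.  -122.1] [48.1 64.5] 77.4 circ [ 432.2 -121.6] 38.2 depth [ 431.8 -120
[... 211 characters left out ...]
epth [510.  324.5  85.1]
[279. 199.] z 101.9 K 101 ray [571.8 225.4] [24.3 22. ] 8.7 circ [571.9 224.8] 12.6 depth [571.6 225.3 101.6]
[  5. 211.] z 45.0 K 46 ray [ 571.8 -358.3] [20.4 52. ] 62.0 circ [ 567.  -367.4] 26.0 depth [ 573.5 -364.8   43.1]
[ 78. 199.] z 48.5 K 46 ray [ 544.7 -131.9] [46.3 64. ] 69.3 circ [ 545.1 -132.3] 37.2 depth [ 544.1 -131.    47.1]
[ 31. 201.] z 48.7 K 46 ray [ 536.1 -252.4] [65.1 48.8] 14.5 circ [ 535.5 -251.8] 38.5 depth [ 536.1 -250.7   47. ]
[ 98. 250.] z 61.1 K 60 ray [ 646.4 -122.7] [57.  59.9] 35.9 circ [ 647.2 -122.8] 30.9 depth [ 646.5 -122.    59.6]
((519.0916748046875, 182.08168029785156), (364.6109924316406, 202.01785278320312), 83.69995880126953)
```

Call:
step_arm --series '[{"hand":5.5,"offset":[1.5,1.5,-3],"rotation":[0,0,0]},{"hand":5.5,"offset":[3,3,-7],"rotation":[0,0,0]},{"hand":5.5,"offset":[4.4,4,-11],"rotation":[0,0,0]},{"hand":5.5,"offset":[5.2,4.4,-14],"rotation":[0,0,0]},{"hand":5.5,"offset":[5.2,4.4,-16],"rotation":[0,0,0]},{"hand":5.5,"offset":[5.2,4.4,-18],"rotation":[0,0,0]},{"hand":5.5,"offset":[5.2,4.4,-19],"rotation":[0,0,0]},{"hand":5.5,"offset":[5.2,4.4,-20],"rotation":[0,0,0]},{"hand":5.5,"offset":[5.2,4.4,-20],"rotation":[0,0,0]},{"hand":5.5,"offset":[5.2,4.4,-20],"rotation":[0,0,0]}]'

```text
clock: 2.4
tcp_pos: [571.8, 226.3, 130.8]
eef_rot: [2.333, 2.104, -0.001]
force: [0.6, 0.7, 0.6]
opening: 55.0
```

```bash
python3 - <<'E'
from h import *
from cell import robot
wrist(robot,"w3");s=robot.sense();st(s);go(s,571.8,225,79,83.1)
E
```

```text
t 2.45 tcp [572.1 226.3 131.1] head 84.1 zax [ 0. -0. -1.] F [0.7 0.6 0.3] op 55.4 q [-0.51  0.6   0.09  1.72 -0.06  0.83  1.07]
offset cm [-0.03, -0.13, -5.21] rot [0.0, 0.0, -1.0]
```

View pics/w3.png

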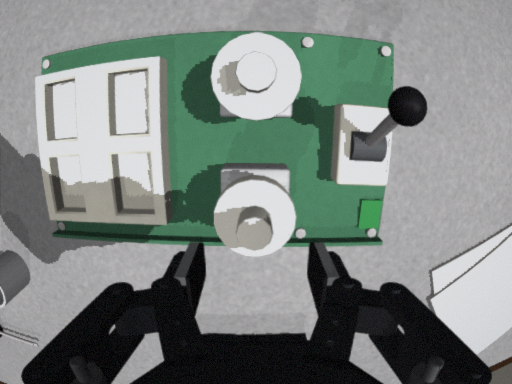

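Call:
step_arm --series '[{"hand":5.5,"offset":[0,-0.1,-2],"rotation":[0,0,-1]},{"hand":5.5,"offset":[0,-0.1,-4],"rotation":[0,0,-1]},{"hand":5.5,"offset":[0,-0.1,-5],"rotation":[0,0,-1]},{"hand":5.5,"offset":[0,-0.1,-5.1],"rotation":[0,0,-1]},{"hand":4,"offset":[0,-0.1,-5.1],"rotation":[0,0,-1]},{"hand":1.5,"offset":[0,-0.1,-5.1],"rotation":[0,0,-1]},{"hand":1.5,"offset":[0,-0.1,-5.1],"rotation":[0,0,-1]},{"hand":1.5,"offset":[0,-0.1,-5.1],"rotation":[0,0,-1]},{"hand":1.5,"offset":[0,-0.1,-5.1],"rotation":[0,0,-1]},{"hand":1.5,"offset":[0,-0.1,-5.1],"rotation":[0,0,-1]}]' --newtons 60

```text
clock: 3.45
tcp_pos: [573.0, 225.6, 81.5]
eef_rot: [2.351, 2.082, 0.004]
force: [-0.6, -0.9, 6.7]
opening: 21.5
```

Call:
step_arm --series '[{"hand":1.5,"offset":[0,0,0.5],"rotation":[0,0,0]},{"hand":1.5,"offset":[0,0,1.5],"rotation":[0,0,0]},{"hand":1.5,"offset":[0,0,3],"rotation":[0,0,0]},{"hand":1.5,"offset":[0,0,5.5],"rotation":[0,0,0]},{"hand":1.5,"offset":[0,0,8.5],"rotation":[0,0,0]},{"hand":1.5,"offset":[0,-3,11],"rotation":[0,0,0]},{"hand":1.5,"offset":[-0.5,-7,12],"rotation":[0,0,0]},{"hand":1.5,"offset":[-1,-11,12],"rotation":[0,0,0]},{"hand":1.5,"offset":[-2,-15,12],"rotation":[0,0,0]},{"hand":1.5,"offset":[-2,-17,12],"rotation":[0,0,0]}]'

```text
clock: 4.45
tcp_pos: [552.0, 51.1, 202.9]
eef_rot: [2.354, 2.076, 0.002]
force: [0.1, 0.4, -0.6]
opening: 22.0
```

```bash
python3 - <<'E'
from h import *
from cell import robot
wrist(robot,"w4");s=robot.sense();st(s);go(s,500,-420,150,90)
E
```

```text
t 4.5 tcp [552.7  48.4 203. ] head 82.7 zax [ 0.003 -0.002 -1.   ] F [ 0.4 -3.7 -0.8] op 21.5 q [-0.28  0.41  0.14  1.83 -0.07  0.91  1.33]
offset cm [-5.27, -46.84, -5.3] rot [0.1, 0.2, 7.3]
```

View pics/w4.png

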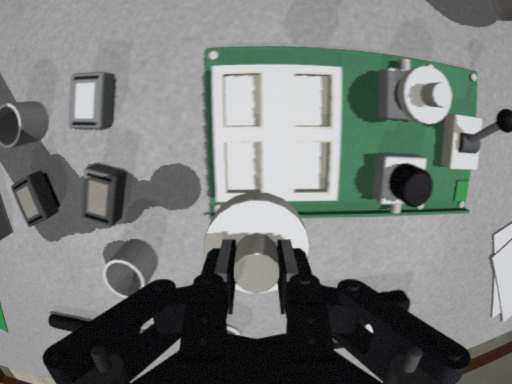

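Call:
step_arm --series '[{"hand":1.5,"offset":[0,-3,0],"rotation":[0,0,0]},{"hand":1.5,"offset":[-0.5,-7.5,0],"rotation":[0,0,1]},{"hand":1.5,"offset":[-1,-12.5,0],"rotation":[0,0,2]},{"hand":1.5,"offset":[-1,-17.5,0],"rotation":[0,0,3]},{"hand":1.5,"offset":[-1,-22.5,0],"rotation":[0,0,4]},{"hand":1.5,"offset":[-1,-27.5,0],"rotation":[0,0,5]},{"hand":1.5,"offset":[-1,-32.5,0],"rotation":[0,0,6]},{"hand":1.5,"offset":[-1,-37,-1],"rotation":[0,0,7]},{"hand":1.5,"offset":[-1,-40,-2],"rotation":[0,0,7]},{"hand":1.5,"offset":[-1,-42,-2],"rotation":[0,0,7]}]'

```text
clock: 5.5
tcp_pos: [541.2, -374.4, 182.7]
eef_rot: [2.229, 2.209, -0.0]
force: [0.2, -0.1, -0.1]
opening: 21.7
```

```bash
python3 - <<'E'
from h import *
from cell import robot
wrist(robot,"w5a");wrist(robot,"w5a");wrist(robot,"w5a");wrist(robot,"w5");s=robot.sense();st(s)
E
python3 rc.py w5 2>&1 | grep -v Error
```

```text
t 5.7 tcp [ 543.1 -371.   183.7] head 89.7 zax [ 0.005 -0.002 -1.   ] F [-0.7  0.3 -1. ] op 21.8 q [ 0.4   0.6   0.2   1.57 -0.14  0.98  2.2 ]
[242.  84.] z 47.0 K 46 ray [ 470.9 -406.8] [157.2  80. ] 2.7 circ [ 471.2 -406.4] 87.5 depth [ 442.6 -384.9   45.6]
[382.  78.] z 61.6 K 60 ray [ 431.  -247.4] [58.7 57.3] 72.4 circ [ 431.2 -247.4] 29.7 depth [ 430.9 -247.8   60.1]
[469.  93.] z 48.6 K 46 ray [ 431.7 -125.6] [48.3 63.9] 76.6 circ [ 432.1 -125.8] 38.2 depth [ 432.2 -127.5   47.1]
[367. 177.] z 48.5 K 46 ray [ 534.7 -255. ] [64.2 46.8] 11.1 circ [ 534.9 -254.7] 37.6 depth [ 533.7 -255.8   47.1]
[454. 186.] z 48.4 K 46 ray [ 544.1 -135.3] [49.1 64.5] 68.0 circ [ 544.3 -135.7] 38.6 depth [ 543.5 -136.7   47. ]
[197. 227.] z 46.4 K 46 ray [ 589.7 -436.9] [ 6.1 24.8] 3.9 circ [ 589.6 -437. ] 12.7 depth [ 590.5 -437.5   44.7]
[445. 263.] z 61.0 K 60 ray [ 646.3 -126.4] [60.6 59.4] 20.7 circ [ 647.5 -126.8] 32.1 depth [ 645.9 -126.4   59.3]
((738.4884643554688, -623.171630859375), (102.2984848022461, 103.01200866699219), 67.19865417480469)
```

View pics/w5.png

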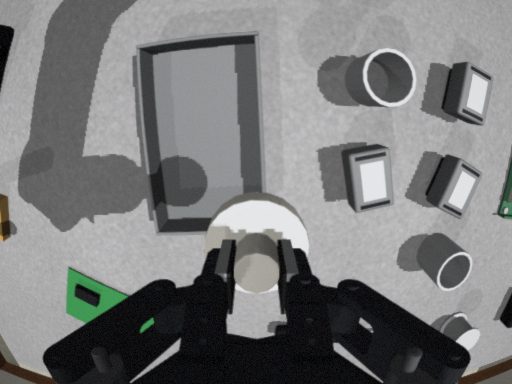

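```bash
python3 - <<'E'
from meas import *
from cell import robot
p,d,m=load("w5");c=wpt([(138,47),(258,33),(158,234)],m,45);print(c.round(1)); o=(c[1]+c[2])/2;print(o, np.linalg.norm(c[0]-c[1]),np.linalg.norm(c[0]-c[2]))
s=robot.sense();st(s);go(s,o[0]+45,o[1],38,90);
E
```

```text
[[ 398.3 -486.9   45. ]
 [ 393.2 -369.6   45. ]
 [ 594.2 -479.    45. ]]
[ 493.67822928 -424.27669293   45.        ] 117.43660242724461 196.01617017544766
t 5.7 tcp [ 543.1 -371.   183.7] head 89.7 zax [ 0.005 -0.002 -1.   ] F [-0.7  0.3 -1. ] op 21.8 q [ 0.4   0.6   0.2   1.57 -0.14  0.98  2.2 ]
offset cm [-0.44, -5.32, -14.57] rot [0.1, 0.3, 0.3]
```

Call:
step_arm --series '[{"hand":1.5,"offset":[-0.3,-3,0],"rotation":[0,0,0]},{"hand":1.5,"offset":[-0.4,-5.3,-1],"rotation":[0,0,0]},{"hand":1.5,"offset":[-0.4,-5.3,-4],"rotation":[0,0,0]},{"hand":1.5,"offset":[-0.4,-5.3,-8],"rotation":[0,0,0]},{"hand":1.5,"offset":[-0.4,-5.3,-12],"rotation":[0,0,0]},{"hand":1.5,"offset":[-0.4,-5.3,-14.5],"rotation":[0,0,0]},{"hand":1.5,"offset":[-0.4,-5.3,-15.2],"rotation":[0,0,0]},{"hand":1.5,"offset":[-0.4,-5.3,-15.2],"rotation":[0,0,0]},{"hand":4.5,"offset":[-0.4,-5.3,-15.2],"rotation":[0,0,0]},{"hand":4.5,"offset":[-0.4,-5.3,-15.2],"rotation":[0,0,0]}]'

```text
clock: 6.7
tcp_pos: [540.6, -424.7, 34.0]
eef_rot: [2.222, 2.21, 0.005]
force: [0.7, -0.4, 0.0]
opening: 44.9
```

Call:
step_arm --series '[{"hand":4.5,"offset":[0,0,0],"rotation":[0,0,0]},{"hand":4.5,"offset":[0,0,2],"rotation":[0,0,0]},{"hand":4.5,"offset":[0,0,6],"rotation":[0,0,0]},{"hand":4.5,"offset":[0,0,10],"rotation":[0,0,0]},{"hand":4.5,"offset":[0,0,14],"rotation":[0,0,0]},{"hand":5.5,"offset":[-0.5,4,17],"rotation":[0,0,0]},{"hand":5.5,"offset":[-1,9,17],"rotation":[0,0,0]},{"hand":5.5,"offset":[-1.5,14,17],"rotation":[0,0,0]},{"hand":5.5,"offset":[-2,17,17],"rotation":[0,0,0]},{"hand":5.5,"offset":[-2,18,17],"rotation":[0,0,0]}]'

```text
clock: 7.7
tcp_pos: [520.9, -240.4, 205.0]
eef_rot: [2.218, 2.215, 0.008]
force: [-0.6, 0.6, 0.5]
opening: 55.0
```

```bash
python3 - <<'E'
from h import *
from cell import robot
wrist(robot,"w6");s=robot.sense();st(s);go(s,473,237,200,83)
E
```

```text
t 7.75 tcp [ 521.3 -240.7  205. ] head 89.9 zax [ 0.009 -0.002 -1.   ] F [-0.3  1.6 -0.2] op 55.2 q [ 0.21  0.44  0.19  1.79 -0.1   0.92  2.01]
offset cm [-4.83, 47.77, -0.5] rot [0.1, 0.5, -6.9]
```

View pics/w6.png

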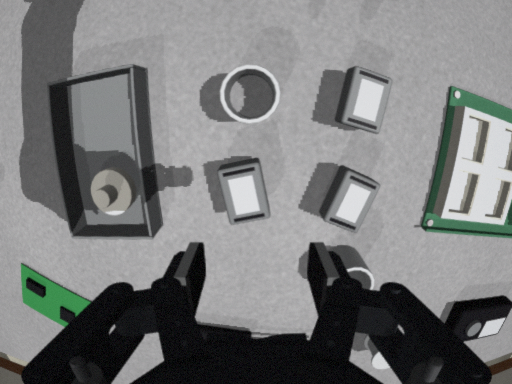

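Call:
step_arm --series '[{"hand":5.5,"offset":[-0.5,3,0],"rotation":[0,0,0]},{"hand":5.5,"offset":[-1,8,0],"rotation":[0,0.5,-1]},{"hand":5.5,"offset":[-1.5,13,0],"rotation":[0,0.5,-2]},{"hand":5.5,"offset":[-2,18,0],"rotation":[0,0.5,-3]},{"hand":5.5,"offset":[-2.5,23,0],"rotation":[0,0.5,-4]},{"hand":5.5,"offset":[-3,28,0],"rotation":[0,0.5,-5]},{"hand":5.5,"offset":[-3.5,33,0],"rotation":[0,0.5,-6]},{"hand":5.5,"offset":[-4,38,0],"rotation":[0,0.5,-7]},{"hand":5.5,"offset":[-4.5,43,0],"rotation":[0,0.5,-7]},{"hand":5.5,"offset":[-4.8,46,0],"rotation":[0,0.5,-7]}]'

```text
clock: 8.75
tcp_pos: [474.1, 222.5, 205.8]
eef_rot: [2.352, 2.081, 0.002]
force: [0.8, 0.1, 0.0]
opening: 54.9
```

```bash
python3 - <<'E'
from h import *
from cell import robot
s=robot.sense();st(s);go(s,473,237,79,83)
E
```

```text
t 8.75 tcp [474.1 222.5 205.8] head 83.0 zax [ 0.002 -0.001 -1.   ] F [0.8 0.1 0. ] op 54.9 q [-0.56  0.35  0.04  1.9  -0.02  0.89  0.94]
offset cm [-0.11, 1.45, -12.68] rot [0.0, 0.1, -0.0]
```

Call:
step_arm --series '[{"hand":5.5,"offset":[-0.1,1.4,0],"rotation":[0,0,0]},{"hand":5.5,"offset":[-0.1,1.4,-2],"rotation":[0,0,0]},{"hand":5.5,"offset":[-0.1,1.4,-4.5],"rotation":[0,0,0]},{"hand":5.5,"offset":[-0.1,1.4,-6.5],"rotation":[0,0,0]},{"hand":5.5,"offset":[-0.1,1.4,-8.5],"rotation":[0,0,0]},{"hand":5.5,"offset":[-0.1,1.4,-10.5],"rotation":[0,0,0]},{"hand":5.5,"offset":[-0.1,1.4,-12],"rotation":[0,0,0]},{"hand":5.5,"offset":[-0.1,1.4,-12.5],"rotation":[0,0,0]},{"hand":5.5,"offset":[-0.1,1.4,-12.5],"rotation":[0,0,0]},{"hand":5.5,"offset":[-0.1,1.4,-12.5],"rotation":[0,0,0]}]'

```text
clock: 9.75
tcp_pos: [474.2, 236.0, 81.6]
eef_rot: [2.352, 2.079, 0.004]
force: [0.1, 0.2, 0.3]
opening: 55.2
```

```bash
python3 - <<'E'
from h import *
from cell import robot
wrist(robot,"w7");s=robot.sense();st(s);go(s,473,237,80,83)
E
```

```text
t 9.8 tcp [474.2 236.3  81.7] head 83.0 zax [ 0.004  0.    -1.   ] F [0.8 0.5 0.1] op 55.0 q [-0.57  0.55  0.03  1.96 -0.02  0.62  0.92]
offset cm [-0.12, 0.07, -0.17] rot [-0.0, 0.2, 0.0]
```

View pics/w7.png

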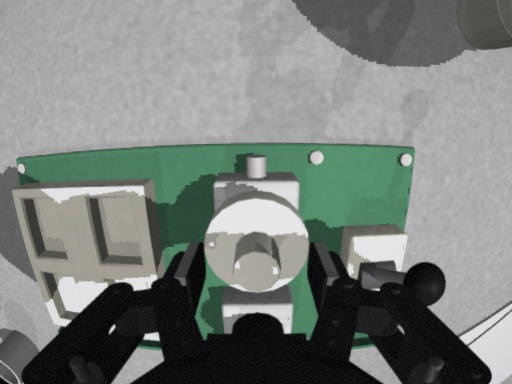

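Call:
step_arm --series '[{"hand":4,"offset":[0,0.1,-0.1],"rotation":[0,0,0]},{"hand":1.5,"offset":[0,0.1,-0.1],"rotation":[0,0,0]},{"hand":1.5,"offset":[0,0.1,-0.1],"rotation":[0,0,0]},{"hand":1.5,"offset":[0,0.1,-0.1],"rotation":[0,0,0]},{"hand":1.5,"offset":[0,0.1,-0.1],"rotation":[0,0,0]},{"hand":1.5,"offset":[0,0.1,0.5],"rotation":[0,0,0]},{"hand":1.5,"offset":[0,0.1,2],"rotation":[0,0,0]},{"hand":1.5,"offset":[0,0.1,4],"rotation":[0,0,0]},{"hand":1.5,"offset":[0,0.1,7],"rotation":[0,0,0]},{"hand":1.5,"offset":[0,0.1,11],"rotation":[0,0,0]}]'

```text
clock: 10.8
tcp_pos: [472.9, 236.7, 192.0]
eef_rot: [2.352, 2.08, -0.001]
force: [0.8, -0.1, -0.7]
opening: 21.9
```

Call:
step_arm --series '[{"hand":1.5,"offset":[0,-4,1],"rotation":[0,0,0]},{"hand":1.5,"offset":[0,-9,1],"rotation":[0,0,0]},{"hand":1.5,"offset":[0,-14,1],"rotation":[0,0,1]},{"hand":1.5,"offset":[0,-19,1],"rotation":[0,0,2]},{"hand":1.5,"offset":[0,-24,1],"rotation":[0,0,3]},{"hand":1.5,"offset":[0,-29,1],"rotation":[0,0,4]},{"hand":1.5,"offset":[0,-34,1],"rotation":[0,0,5]},{"hand":1.5,"offset":[-0.5,-39,1],"rotation":[0,0,6]},{"hand":1.5,"offset":[-1,-43,1],"rotation":[0,0,7]},{"hand":1.5,"offset":[-1.5,-46,1],"rotation":[0,0,7]}]'

```text
clock: 11.8
tcp_pos: [457.1, -226.4, 202.6]
eef_rot: [2.223, 2.216, -0.001]
force: [0.7, 0.1, -0.7]
opening: 22.2
```

```bash
python3 - <<'E'
from h import *
from cell import robot
wrist(robot,"w8");s=robot.sense();st(s);go(s,450,-424,30,90)
E
```

```text
t 11.85 tcp [ 455.7 -231.4  202.8] head 89.5 zax [ 0.001 -0.006 -1.   ] F [-2.2 -5.   0.7] op 22.0 q [ 0.19  0.34  0.22  1.94 -0.09  0.87  2.03]
offset cm [-0.57, -19.26, -17.28] rot [0.3, 0.1, 0.5]
```

View pics/w8.png

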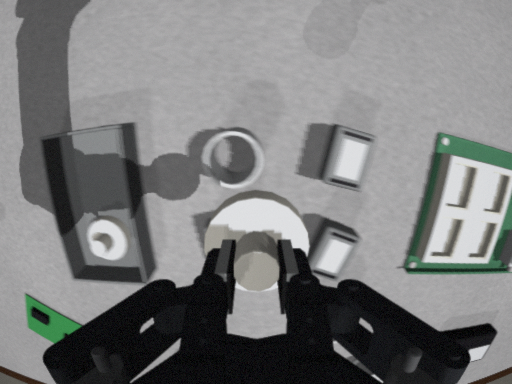

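Call:
step_arm --series '[{"hand":1.5,"offset":[-0.2,-4,0],"rotation":[0,0,0]},{"hand":1.5,"offset":[-0.4,-9,0],"rotation":[0,0,0]},{"hand":1.5,"offset":[-0.6,-14,0],"rotation":[0,0,0]},{"hand":1.5,"offset":[-0.6,-18,0],"rotation":[0,0,0]},{"hand":1.5,"offset":[-0.6,-19.3,0],"rotation":[0,0,0]},{"hand":1.5,"offset":[-0.6,-19.3,-3],"rotation":[0,0,0]},{"hand":1.5,"offset":[-0.6,-19.3,-7],"rotation":[0,0,0]},{"hand":1.5,"offset":[-0.6,-19.3,-11],"rotation":[0,0,0]},{"hand":1.5,"offset":[-0.6,-19.3,-15],"rotation":[0,0,0]},{"hand":1.5,"offset":[-0.6,-19.3,-17],"rotation":[0,0,0]}]'

```text
clock: 12.85
tcp_pos: [448.7, -421.3, 29.5]
eef_rot: [-2.229, -2.213, 0.004]
force: [0.4, -0.4, 0.3]
opening: 21.9
```

Call:
step_arm --series '[{"hand":1.5,"offset":[0,0,-0.2],"rotation":[0,0,0]},{"hand":1.5,"offset":[0,0,-0.2],"rotation":[0,0,0]},{"hand":4.5,"offset":[0,0,-0.2],"rotation":[0,0,0]},{"hand":4.5,"offset":[0,0,-0.2],"rotation":[0,0,0]},{"hand":4.5,"offset":[0,0,-0.2],"rotation":[0,0,0]},{"hand":4.5,"offset":[0,0,3],"rotation":[0,0,0]},{"hand":4.5,"offset":[0,0,8],"rotation":[0,0,0]},{"hand":8.5,"offset":[0,0,13],"rotation":[0,0,0]},{"hand":8.5,"offset":[0,4,16],"rotation":[0,0,0]},{"hand":8.5,"offset":[0,8,17],"rotation":[0,0,0]}]'

```text
clock: 13.85
tcp_pos: [450.1, -342.7, 203.6]
eef_rot: [2.227, 2.206, -0.001]
force: [0.6, 0.3, -0.2]
opening: 84.7
```

```bash
python3 - <<'E'
from h import *
from cell import robot
for i in range(5):wrist(robot,"w9a")
wrist(robot,"w9");s=robot.sense();st(s);go(s,431,-247,100,90)
E
python3 rc.py w9
```

```text
t 14.15 tcp [ 448.3 -342.2  199.3] head 89.5 zax [-0.002 -0.002 -1.   ] F [ 0.   0.4 -0.1] op 84.9 q [ 0.37  0.44  0.26  1.81 -0.14  0.91  2.25]
offset cm [-1.73, 9.52, -9.93] rot [0.1, -0.1, 0.5]
[218. 204.] z 46.7 K 46 ray [ 491.8 -407.8] [201.2  86.8] 1.2 circ [ 491.5 -409.9] 108.1 depth [ 482.7 -386.2   45.4]
[346. 168.] z 61.5 K 60 ray [ 430.4 -246.9] [58.1 57. ] 59.1 circ [ 430.7 -246.9] 29.7 depth [ 430.7 -247.6   60.1]
[437. 169.] z 48.5 K 46 ray [ 431.  -125.3] [48.8 63.5] 75.9 circ [ 431.5 -125.5] 38.2 depth [ 430.6 -126.7   47. ]
[188. 177.] z 47.2 K 46 ray [ 447.2 -418.9] [23.1 24.2] 86.4 circ [ 447.4 -418.7] 12.5 depth [ 447.  -418.7   46.6]
[499. 223.] z 29.6 K 28 ray [513.7  20.7] [170.4  72.8] 20.8 circ [502.   51.4] 85.3 depth [517.3  30.5  28. ]
[328. 250.] z 48.4 K 46 ray [ 534.4 -254.2] [65.2 46.4] 11.7 circ [ 533.9 -254.6] 37.4 depth [ 529.7 -258.9   47. ]
[416. 254.] z 48.3 K 46 ray [ 543.6 -134.8] [48.7 64.5] 68.5 circ [ 543.9 -134.8] 37.8 depth [ 542.1 -135.9   46.9]
[192. 249.] z 47.1 K 46 ray [ 538.5 -422. ] [21.7 26. ] 84.7 circ [ 538.5 -422.3] 13.2 depth [ 538.4 -421.8   46.3]
[489. 270.] z 19.8 K 28 ray [592.9  36.8] [118.4   6.4] 83.6 circ [593.3  36.8] 59.2 depth [599.1  45.2  18.4]
[409. 295.] z 31.5 K 28 ray [ 620.7 -118.2] [22.9  4.3] 74.5 circ [ 621.6 -118.4] 11.5 depth [ 620.  -119.    28.9]
((522.493896484375, 28.360252380371094), (240.3978271484375, 115.75117492675781), 20.490638732910156)
```

View pics/w9.png

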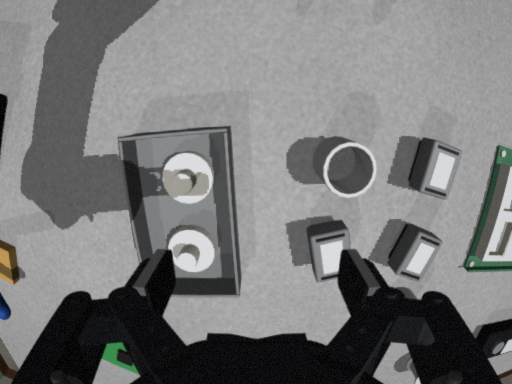

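```bash
python3 - <<'E'
from meas import *
from scipy.optimize import least_squares
for t,tcp,hd in [("w4",None,82.7),("w5",None,89.7),("w8",None,89.5)]:
    p,d,m=load(t);T=m["T"]
    # cap disc: bright pixels near (257,230) 
    W=wworld(d,m)
    reg=np.zeros(d.shape,bool);reg[185:262,195:320]=True
    # tcp from stored T: use cam origin; cap by depth: height window
    zc=W[205:225,250:262,2];z0=np.median(zc)
    mk=(reg&(np.abs(W[...,2]-z0)<6)).astype(np.uint8)
    cs,_=cv2.findContours(mk,cv2.RETR_EXTERNAL,cv2.CHAIN_APPROX_NONE);c=max(cs,key=cv2.contourArea)[:,0,:]
    c=c[c[:,1]<236]
    P=wpt(c,m,z0)[:,:2]
    f=least_squares(lambda q:np.hypot(*(P-q[:2]).T)-q[2],[P[:,0].mean(),P[:,1].mean(),30],loss="soft_l1")
    print(t,"z",z0.round(1),f.x.round(1),"cam",T[:3,3].round(1),len(P))
E
```

```text
w4 z 198.4 [549.4  52.1  28.6] cam [475.2  61.5 346.3] 126
w5 z 179.2 [ 539.8 -372.    28.7] cam [ 464.8 -371.1  327. ] 127
w8 z 198.1 [ 453.9 -225.7   28.9] cam [ 379.8 -225.2  346. ] 147
```

Call:
step_arm --series '[{"hand":8.5,"offset":[-0.8,4,0],"rotation":[0,0,0]},{"hand":8.5,"offset":[-1.6,8,-2],"rotation":[0,0,0]},{"hand":8.5,"offset":[-1.6,9.5,-5],"rotation":[0,0,0]},{"hand":8.5,"offset":[-1.6,9.5,-8],"rotation":[0,0,0]},{"hand":8.5,"offset":[-1.6,9.5,-10],"rotation":[0,0,0]},{"hand":8.5,"offset":[-1.6,9.5,-13],"rotation":[0,0,0]},{"hand":8.5,"offset":[-1.6,9.5,-15],"rotation":[0,0,0]},{"hand":8.5,"offset":[-1.6,9.5,-16.5],"rotation":[0,0,0]},{"hand":8.5,"offset":[-1.6,9.5,-17.4],"rotation":[0,0,0]},{"hand":8.5,"offset":[-1.6,9.5,-17.4],"rotation":[0,0,0]}]'

```text
clock: 15.15
tcp_pos: [431.1, -247.8, 24.0]
eef_rot: [-2.23, -2.209, 0.007]
force: [0.0, 0.1, 0.6]
opening: 85.2
```

```bash
python3 - <<'E'
from h import *
from cell import robot
wrist(robot,"w10");s=robot.sense();st(s)
E
```

```text
t 15.2 tcp [ 431.7 -247.9   24.9] head 89.5 zax [-0.003 -0.002 -1.   ] F [-0.6 -0.2 -0.3] op 84.9 q [ 0.3   0.63  0.16  2.06 -0.2   0.47  2.17]
```

View pics/w10.png

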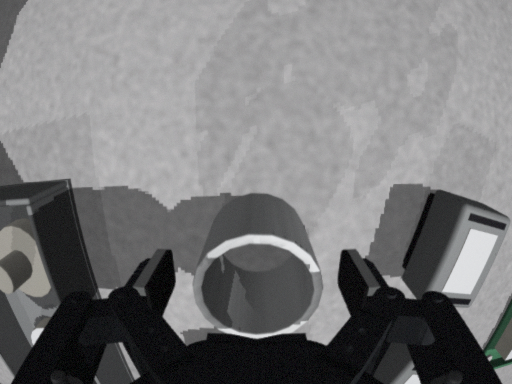

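Call:
step_arm --series '[{"hand":6,"offset":[0,0,0],"rotation":[0,0,0]},{"hand":5,"offset":[0,0,0],"rotation":[0,0,0]},{"hand":5,"offset":[0,0,0],"rotation":[0,0,0]},{"hand":5,"offset":[0,0,0],"rotation":[0,0,0]},{"hand":5,"offset":[0,0,0.5],"rotation":[0,0,0]},{"hand":5,"offset":[0,0,2],"rotation":[0,0,0]},{"hand":5,"offset":[0,0,5],"rotation":[0,0,0]},{"hand":5,"offset":[0,0,9],"rotation":[0,0,0]},{"hand":5,"offset":[0.5,2,13],"rotation":[0,0,0]},{"hand":5,"offset":[1,6,16],"rotation":[0,0,0]}]'

```text
clock: 16.2
tcp_pos: [442.3, -190.5, 187.8]
eef_rot: [2.235, 2.203, -0.005]
force: [1.6, 0.3, -0.5]
opening: 55.9
```

```bash
python3 - <<'E'
from h import *
from cell import robot
s=robot.sense();st(s);go(s,472,230,190,83)
E
```

```text
t 16.2 tcp [ 442.3 -190.5  187.8] head 89.2 zax [ 0.    -0.004 -1.   ] F [ 1.6  0.3 -0.5] op 55.9 q [ 0.1   0.31  0.25  2.03 -0.1   0.81  1.96]
offset cm [2.97, 42.05, 0.22] rot [0.3, -0.0, -6.2]
```

Call:
step_arm --series '[{"hand":5,"offset":[0.3,4,0],"rotation":[0,0,0]},{"hand":5,"offset":[0.6,9,0],"rotation":[0,0,-1]},{"hand":5,"offset":[0.9,14,0],"rotation":[0,0,-2]},{"hand":5,"offset":[1.2,19,0],"rotation":[0,0,-3]},{"hand":5,"offset":[1.6,24,0],"rotation":[0,0,-4]},{"hand":5,"offset":[2,29,0],"rotation":[0,0,-5]},{"hand":5,"offset":[2.5,34,0],"rotation":[0,0,-6]},{"hand":5,"offset":[3,38,0],"rotation":[0,0,-6.2]},{"hand":5,"offset":[3.1,41,0],"rotation":[0,0,-6.2]},{"hand":5,"offset":[3.1,42,0],"rotation":[0,0,-6.2]}]'

```text
clock: 17.2
tcp_pos: [472.7, 233.7, 188.3]
eef_rot: [2.347, 2.085, -0.002]
force: [0.3, -0.7, -1.5]
opening: 56.1
```

Call:
step_arm --series '[{"hand":5,"offset":[-0.2,0.5,0],"rotation":[0,0,0]},{"hand":5,"offset":[-0.2,0.5,-1],"rotation":[0,0,0]},{"hand":5,"offset":[-0.2,0.5,-2],"rotation":[0,0,0]},{"hand":5,"offset":[-0.2,0.5,-3],"rotation":[0,0,0]},{"hand":5,"offset":[-0.2,0.5,-4],"rotation":[0,0,0]},{"hand":5,"offset":[-0.2,0.5,-5],"rotation":[0,0,0]},{"hand":5,"offset":[-0.2,0.5,-5],"rotation":[0,0,0]},{"hand":5,"offset":[-0.2,0.5,-5],"rotation":[0,0,0]},{"hand":5,"offset":[-0.2,0.5,-5],"rotation":[0,0,0]},{"hand":5,"offset":[-0.2,0.5,-5],"rotation":[0,0,0]}]'

```text
clock: 18.2
tcp_pos: [471.0, 238.9, 138.8]
eef_rot: [2.347, 2.085, -0.001]
force: [0.4, -0.1, -1.2]
opening: 55.4
```

```bash
python3 - <<'E'
from h import *
from cell import robot
wrist(robot,"w11");s=robot.sense();st(s);
E
```

```text
t 18.25 tcp [471.  238.9 138.8] head 83.2 zax [ 0.001 -0.002 -1.   ] F [ 0.4  0.1 -0.6] op 55.7 q [-0.61  0.46  0.07  1.94 -0.04  0.75  0.94]
```

View pics/w11.png

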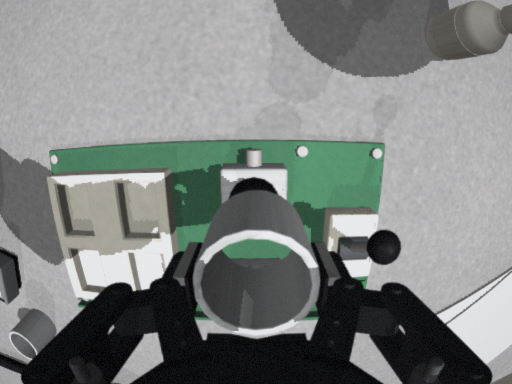

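```bash
python3 - <<'E'
from meas import *
p,d,m=load("w11");W=wworld(d,m)
from scipy.optimize import least_squares
g=cv2.cvtColor(p,cv2.COLOR_RGB2GRAY)
mk=np.zeros(d.shape,np.uint8);mk[225:335,190:325]=1
mk&=(np.abs(W[...,2]-174)<5).astype(np.uint8)
ys,xs=np.nonzero(mk);print(len(xs),W[mk>0].mean(0))
c=np.c_[xs,ys];P=wpt(c,m,173.8)[:,:2]
h=cv2.convexHull(P.astype(np.float32))[:,0]
f=least_squares(lambda q:np.hypot(*(h-q[:2]).T)-q[2],[P[:,0].mean(),P[:,1].mean(),29],loss="soft_l1");print("hood",f.x.round(1))
# body square top z=36 corners: visible (222,167),(287,164)
print(wpt([(222,167),(287,164),(253,187)],m,36).round(1))
E
```

```text
4328 [467.17827141 240.25087834 173.02545119]
hood [468.5 240.   29.6]
[[440.2 213.9  36. ]
 [444.1 268.8  36. ]
 [460.8 237.9  36. ]]
```

Call:
step_arm --series '[{"hand":5,"offset":[0.3,-0.25,-0.5],"rotation":[0,0,0]},{"hand":5,"offset":[0.3,-0.25,-1.5],"rotation":[0,0,0]},{"hand":5,"offset":[0.3,-0.25,-2.5],"rotation":[0,0,0]},{"hand":5,"offset":[0.3,-0.25,-3.2],"rotation":[0,0,0]},{"hand":5,"offset":[0.3,-0.25,-3.9],"rotation":[0,0,0]},{"hand":5,"offset":[0.3,-0.25,-4.4],"rotation":[0,0,0]},{"hand":5,"offset":[0.3,-0.25,-4.8],"rotation":[0,0,0]},{"hand":5,"offset":[0.3,-0.25,-5.2],"rotation":[0,0,0]},{"hand":5,"offset":[0.3,-0.25,-5.5],"rotation":[0,0,0]},{"hand":5,"offset":[0.3,-0.25,-5.5],"rotation":[0,0,0]}]'

```text
clock: 19.25
tcp_pos: [473.8, 236.3, 83.4]
eef_rot: [2.347, 2.085, -0.002]
force: [0.3, 0.1, -0.9]
opening: 56.1
```

```bash
python3 - <<'E'
from h import *
from cell import robot
wrist(robot,"w12");s=robot.sense();st(s);
E
```

```text
t 19.3 tcp [474.  236.4  83.7] head 83.3 zax [ 0.001 -0.002 -1.   ] F [ 0.7 -0.3 -0.6] op 55.8 q [-0.6   0.55  0.06  1.96 -0.05  0.63  0.95]
```

View pics/w12.png

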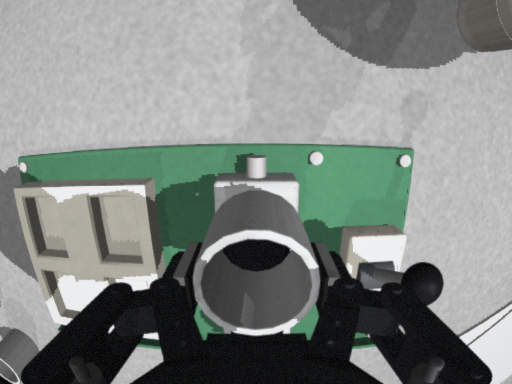

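Call:
step_arm --series '[{"hand":5,"offset":[0,0,-0.7],"rotation":[0,0,0]},{"hand":5,"offset":[0,0,-1.3],"rotation":[0,0,0]},{"hand":5,"offset":[0,0,-1.8],"rotation":[0,0,0]},{"hand":5,"offset":[0,0,-2.1],"rotation":[0,0,0]},{"hand":5,"offset":[0,0,-2.3],"rotation":[0,0,0]},{"hand":5,"offset":[0,0,-2.4],"rotation":[0,0,0]},{"hand":5,"offset":[0,0,-2.5],"rotation":[0,0,0]},{"hand":5,"offset":[0,0,-2.5],"rotation":[0,0,0]},{"hand":5,"offset":[0,0,-2.5],"rotation":[0,0,0]},{"hand":5,"offset":[0,0,-2.5],"rotation":[0,0,0]}]'

```text
clock: 20.3
tcp_pos: [473.8, 236.2, 61.8]
eef_rot: [2.347, 2.085, -0.002]
force: [-12.2, -6.6, 40.2]
opening: 56.0
```

Call:
step_arm --series '[{"hand":5,"offset":[0,0,0],"rotation":[0,0,0]},{"hand":8.5,"offset":[0,0,0],"rotation":[0,0,0]},{"hand":8.5,"offset":[0,0,0],"rotation":[0,0,0]},{"hand":8.5,"offset":[0,0,0],"rotation":[0,0,0]},{"hand":8.5,"offset":[0,0,1],"rotation":[0,0,0]},{"hand":8.5,"offset":[0,0,4],"rotation":[0,0,0]},{"hand":8.5,"offset":[0,0,8],"rotation":[0,0,0]},{"hand":8.5,"offset":[0,0,12],"rotation":[0,0,0]},{"hand":8.5,"offset":[3,-3,14],"rotation":[0,0,0]},{"hand":8.5,"offset":[6,-6,15],"rotation":[0,0,0]}]'

```text
clock: 21.3
tcp_pos: [535.3, 177.1, 215.2]
eef_rot: [2.343, 2.089, 0.005]
force: [1.5, -0.2, -1.1]
opening: 85.2
```

```bash
python3 - <<'E'
from h import *
from cell import robot
for i in range(4): wrist(robot,"w13a")
wrist(robot,"w13");s=robot.sense();st(s);
E
python3 rc.py w13
```

```text
t 21.55 tcp [533.2 176.4 211.7] head 83.2 zax [-0.001 -0.002 -1.   ] F [-0.6  0.8 -1. ] op 84.8 q [-0.48  0.41  0.11  1.8  -0.05  0.94  1.1 ]
[459.   9.] z 87.0 K 96 ray [349.6 443.6] [10.8 34.3] 10.7 circ [344.3 442.6] 17.2 depth [344.  453.   85.7]
[311. 117.] z 97.6 K 96 ray [473.3 236.9] [57.  56.2] 85.4 circ [472.9 236.8] 29.2 depth [472.9 237.   96.5]
[177. 160.] z 29.9 K 28 ray [505.8  82.1] [139.6 150.9] 83.6 circ [506.4  82.5] 101.7 depth [503.5  85.4  28.7]
[313. 114.] z 73.1 K 60 ray [473.1 239.6] [34.6 22.6] 0.9 circ [473.  239.2] 17.5 depth [469.4 238.   72. ]
[ 28. 134.] z 48.5 K 46 ray [ 432.3 -121.6] [49.4 64.2] 77.6 circ [ 432.2 -122.3] 38.4 depth [ 431.3 -119.7   46.9]
[380. 161.] z 74.4 K 60 ray [511.7 348.5] [41.  24.4] 81.2 circ [510.1 348.8] 22.0 depth [508.7 325.4  88.6]
[280. 215.] z 38.1 K 35 ray [575.1 225.7] [56.8 64.6] 84.6 circ [572.6 225.6] 39.1 depth [560.8 220.4  38.6]
[ 37. 216.] z 48.6 K 46 ray [ 544.9 -131.4] [48.2 64.3] 68.0 circ [ 544.8 -131.8] 37.7 depth [ 543.9 -130.4   47.1]
[  4. 218.] z 44.5 K 46 ray [ 554.9 -220.7] [12.3 26. ] 60.1 circ [ 551.9 -226.1] 13.0 depth [ 555.  -227.    43.1]
[ 67. 276.] z 60.8 K 60 ray [ 642.8 -123.9] [47.6 63.8] 26.7 circ [ 647.2 -121.6] 32.1 depth [ 640.9 -123.3   59. ]
((519.5853881835938, 181.8048553466797), (367.3934020996094, 203.5025634765625), 83.51458740234375)
```

View pics/w13.png

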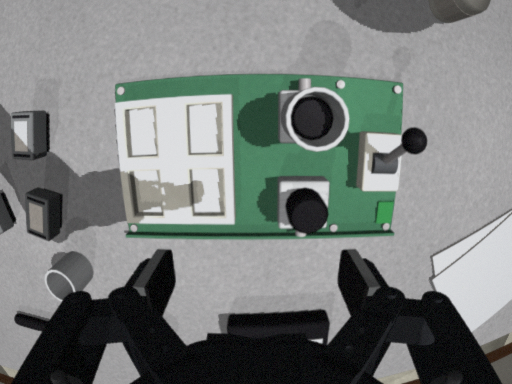

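Call:
step_arm --series '[{"hand":8.5,"offset":[1,-4,0],"rotation":[0,0,0]},{"hand":8.5,"offset":[3,-8.5,0],"rotation":[0,0,0]},{"hand":8.5,"offset":[5,-13,0],"rotation":[0,0,0]},{"hand":8.5,"offset":[7,-17.5,0],"rotation":[0,0,0]},{"hand":8.5,"offset":[9,-22,0],"rotation":[0,0,0]},{"hand":8.5,"offset":[10.5,-26,-2],"rotation":[0,0,0]},{"hand":8.5,"offset":[11.4,-29,-4],"rotation":[0,0,0]},{"hand":8.5,"offset":[11.4,-30,-6],"rotation":[0,0,0]},{"hand":8.5,"offset":[11.4,-30,-7],"rotation":[0,0,0]},{"hand":8.5,"offset":[11.4,-30,-7],"rotation":[0,0,0]}]'

```text
clock: 22.55
tcp_pos: [645.7, -120.9, 139.7]
eef_rot: [-2.344, -2.086, 0.005]
force: [-0.3, -0.2, -0.1]
opening: 84.8
```

```bash
python3 - <<'E'
from h import *
from cell import robot
for i in range(2): wrist(robot,"w14")
s=robot.sense();st(s);go(s,648,-124,24,83)
E
python3 rc.py w14
```

```text
t 22.65 tcp [ 647.5 -120.8  142.2] head 83.4 zax [-0. -0. -1.] F [-0.1  0.9  0.6] op 85.1 q [ 0.01  0.65  0.16  1.59 -0.12  0.91  1.67]
offset cm [0.05, -0.32, -11.82] rot [0.0, -0.0, -0.4]
[436.  55.] z 30.0 K 28 ray [512.9  80.7] [141.5 135.5] 83.5 circ [513.   81.3] 97.0 depth [525.6  75.   28.7]
[510.  15.] z 18.4 K 28 ray [467.8 191.9] [ 5.8 45.1] 74.9 circ [468.6 194.7] 22.5 depth [460.2 208.8  15.3]
[17. 30.] z 20.7 K 28 ray [ 415.3 -360.1] [25.7  7.5] 5.5 circ [ 415.1 -357.5] 12.9 depth [ 420.4 -368.9   17.5]
[225.  82.] z 48.6 K 46 ray [ 545.5 -133.2] [46.1 64.1] 68.3 circ [ 545.3 -133.1] 37.3 depth [ 545.7 -132.9   47.2]
[  6. 134.] z 46.7 K 46 ray [ 523.  -367.1] [ 35.6 148.6] 77.5 circ [ 519.2 -384.5] 74.3 depth [ 537.7 -371.1   45.8]
[98. 96.] z 48.5 K 46 ray [ 536.2 -252.2] [64.1 47.6] 11.7 circ [ 536.3 -252.6] 38.1 depth [ 536.6 -250.6   47.1]
[436. 132.] z 20.1 K 28 ray [603.9  82.5] [193.3   4. ] 83.4 circ [605.3  82.3] 96.6 depth [603.3  74.2  19. ]
[252. 205.] z 61.5 K 60 ray [ 647.4 -123.9] [57.3 56.9] 83.4 circ [ 647.8 -123.9] 29.3 depth [ 646.5 -124.1   60.2]
((514.718994140625, 109.6460952758789), (217.26060485839844, 188.8678436279297), 83.50862121582031)
```

View pics/w14.png

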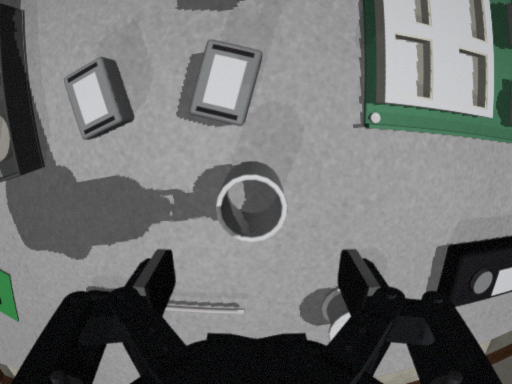

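Call:
step_arm --series '[{"hand":8.5,"offset":[0.1,-0.4,-1],"rotation":[0,0,0]},{"hand":8.5,"offset":[0.1,-0.4,-4],"rotation":[0,0,0]},{"hand":8.5,"offset":[0.1,-0.4,-7.5],"rotation":[0,0,0]},{"hand":8.5,"offset":[0.1,-0.4,-10],"rotation":[0,0,0]},{"hand":8.5,"offset":[0.1,-0.4,-11.5],"rotation":[0,0,0]},{"hand":8.5,"offset":[0.1,-0.4,-11.8],"rotation":[0,0,0]},{"hand":8.5,"offset":[0.1,-0.4,-11.8],"rotation":[0,0,0]},{"hand":6,"offset":[0.1,-0.4,-11.8],"rotation":[0,0,0]},{"hand":5,"offset":[0.1,-0.4,-11.8],"rotation":[0,0,0]},{"hand":5,"offset":[0.1,-0.4,-11.8],"rotation":[0,0,0]}]'

```text
clock: 23.65
tcp_pos: [649.9, -125.1, 26.3]
eef_rot: [2.344, 2.088, 0.002]
force: [-1.9, 0.1, 6.4]
opening: 57.4
```

Call:
step_arm --series '[{"hand":5,"offset":[0,0,0],"rotation":[0,0,0]},{"hand":5,"offset":[0,0,0],"rotation":[0,0,0]},{"hand":5,"offset":[0,0,1],"rotation":[0,0,0]},{"hand":5,"offset":[0,0,4],"rotation":[0,0,0]},{"hand":5,"offset":[0,0,8],"rotation":[0,0,0]},{"hand":5,"offset":[-0.5,2,12],"rotation":[0,0,0]},{"hand":5,"offset":[-1.5,6,15],"rotation":[0,0,0]},{"hand":5,"offset":[-3,11,15],"rotation":[0,0,0]},{"hand":5,"offset":[-4.5,16,15],"rotation":[0,0,0]},{"hand":5,"offset":[-5.5,20,15],"rotation":[0,0,0]}]'

```text
clock: 24.65
tcp_pos: [594.0, 77.1, 177.3]
eef_rot: [2.344, 2.089, 0.004]
force: [0.8, -0.2, -1.7]
opening: 57.2
```

```bash
python3 - <<'E'
from h import *
from cell import robot
s=robot.sense();st(s);go(s,573.1,224.2,130,83.2)
E
```

```text
t 24.65 tcp [594.   77.1 177.3] head 83.4 zax [ 0.003  0.    -1.   ] F [ 0.8 -0.2 -1.7] op 57.2 q [-0.32  0.51  0.15  1.74 -0.09  0.9   1.33]
offset cm [-2.09, 14.71, -4.73] rot [-0.0, 0.2, -0.2]
```

Call:
step_arm --series '[{"hand":5,"offset":[-0.5,3,0],"rotation":[0,0,0]},{"hand":5,"offset":[-1,7,0],"rotation":[0,0,0]},{"hand":5,"offset":[-1.5,11,0],"rotation":[0,0,0]},{"hand":5,"offset":[-2,14,0],"rotation":[0,0,0]},{"hand":5,"offset":[-2,14.7,-1],"rotation":[0,0,0]},{"hand":5,"offset":[-2,14.7,-2],"rotation":[0,0,0]},{"hand":5,"offset":[-2,14.7,-3],"rotation":[0,0,0]},{"hand":5,"offset":[-2,14.7,-3.8],"rotation":[0,0,0]},{"hand":5,"offset":[-2,14.7,-3.8],"rotation":[0,0,0]},{"hand":5,"offset":[-2,14.7,-3.8],"rotation":[0,0,0]}]'

```text
clock: 25.65
tcp_pos: [574.2, 223.0, 139.2]
eef_rot: [2.345, 2.087, 0.003]
force: [-1.5, -0.3, -1.1]
opening: 57.5
```

```bash
python3 - <<'E'
from h import *
from cell import robot
wrist(robot,"w15a");wrist(robot,"w15");s=robot.sense();st(s);
from meas import *
from scipy.optimize import least_squares
p,d,m=load("w15");W=wworld(d,m);zt=s["tcp_pos"][2]-24.5+60
mk=np.zeros(d.shape,np.uint8);mk[225:335,190:325]=1
mk&=(np.abs(W[...,2]-zt)<5).astype(np.uint8)
ys,xs=np.nonzero(mk);c=np.c_[xs,ys];P=wpt(c,m,zt)[:,:2]
h=cv2.convexHull(P.astype(np.float32))[:,0]
f=least_squares(lambda q:np.hypot(*(h-q[:2]).T)-q[2],[P[:,0].mean(),P[:,1].mean(),29],loss="soft_l1");print("hood",f.x.round(1),zt)
E
```

```text
t 25.75 tcp [574.4 223.7 139.8] head 83.4 zax [ 0.004  0.    -1.   ] F [-0.1  0.3 -1.2] op 57.1 q [-0.53  0.59  0.12  1.71 -0.09  0.84  1.08]
hood [571.2 224.5  29.4] 175.25346576157696
```

View pics/w15.png

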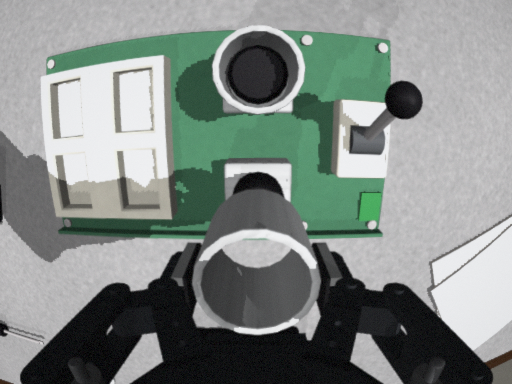

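Call:
step_arm --series '[{"hand":5,"offset":[-0.05,0.05,-1],"rotation":[0,0,0]},{"hand":5,"offset":[-0.05,0.05,-2.5],"rotation":[0,0,0]},{"hand":5,"offset":[-0.05,0.05,-3.5],"rotation":[0,0,0]},{"hand":5,"offset":[-0.05,0.05,-4.2],"rotation":[0,0,0]},{"hand":5,"offset":[-0.05,0.05,-4.9],"rotation":[0,0,0]},{"hand":5,"offset":[-0.05,0.05,-5.5],"rotation":[0,0,0]},{"hand":5,"offset":[-0.05,0.05,-6],"rotation":[0,0,0]},{"hand":5,"offset":[-0.05,0.05,-6.5],"rotation":[0,0,0]},{"hand":5,"offset":[-0.05,0.05,-7],"rotation":[0,0,0]},{"hand":5,"offset":[-0.05,0.05,-7],"rotation":[0,0,0]}]'

```text
clock: 26.75
tcp_pos: [573.5, 224.1, 69.1]
eef_rot: [2.345, 2.088, 0.003]
force: [-1.1, -0.1, -1.3]
opening: 57.4
```

Call:
step_arm --series '[{"hand":5,"offset":[0,0,-0.3],"rotation":[0,0,0]},{"hand":5,"offset":[0,0,-0.5],"rotation":[0,0,0]},{"hand":5,"offset":[0,0,-0.7],"rotation":[0,0,0]},{"hand":5,"offset":[0,0,-0.9],"rotation":[0,0,0]},{"hand":5,"offset":[0,0,-1],"rotation":[0,0,0]},{"hand":5,"offset":[0,0,-1],"rotation":[0,0,0]},{"hand":5,"offset":[0,0,-1],"rotation":[0,0,0]},{"hand":5,"offset":[0,0,-1],"rotation":[0,0,0]},{"hand":5,"offset":[0,0,-1],"rotation":[0,0,0]},{"hand":5,"offset":[0,0,-1],"rotation":[0,0,0]}]'

```text
clock: 27.75
tcp_pos: [573.7, 224.1, 62.1]
eef_rot: [2.345, 2.088, 0.004]
force: [-9.5, -3.1, 25.2]
opening: 57.1
```

Call:
step_arm --series '[{"hand":8.5,"offset":[0,0,0],"rotation":[0,0,0]},{"hand":8.5,"offset":[0,0,0],"rotation":[0,0,0]},{"hand":8.5,"offset":[0,0,0],"rotation":[0,0,0]},{"hand":8.5,"offset":[0,0,1],"rotation":[0,0,0]},{"hand":8.5,"offset":[0,0,4],"rotation":[0,0,0]},{"hand":8.5,"offset":[0,0,8],"rotation":[0,0,0]},{"hand":8.5,"offset":[0,0,12],"rotation":[0,0,0]},{"hand":8.5,"offset":[-2,-4,14],"rotation":[0,0,0]},{"hand":8.5,"offset":[-4,-9,15],"rotation":[0,0,0]},{"hand":8.5,"offset":[-6,-14,15],"rotation":[0,0,0]}]'

```text
clock: 28.75
tcp_pos: [517.3, 91.1, 214.1]
eef_rot: [2.343, 2.088, 0.009]
force: [1.6, -0.5, 0.5]
opening: 84.8
```

Call:
step_arm --series '[{"hand":8.5,"offset":[-1,-4,0],"rotation":[0,0,0]},{"hand":8.5,"offset":[-2,-7,0],"rotation":[0,0,0]},{"hand":8.5,"offset":[-2.5,-9,0],"rotation":[0,0,0]},{"hand":8.5,"offset":[-2.5,-10,0],"rotation":[0,0,0]},{"hand":8.5,"offset":[-2.5,-10,0],"rotation":[0,0,0]},{"hand":8.5,"offset":[-2.5,-10,0],"rotation":[0,0,0]},{"hand":8.5,"offset":[-2.5,-10,0],"rotation":[0,0,0]},{"hand":8.5,"offset":[-2.5,-10,0],"rotation":[0,0,0]},{"hand":8.5,"offset":[-2.5,-10,0],"rotation":[0,0,0]},{"hand":8.5,"offset":[-2.5,-10,0],"rotation":[0,0,0]}]'

```text
clock: 29.75
tcp_pos: [492.3, -8.5, 214.0]
eef_rot: [2.342, 2.089, 0.009]
force: [0.6, -0.5, 0.6]
opening: 84.8
```

```bash
python3 - <<'E'
from h import *
from cell import robot
wrist(robot,"w16");s=robot.sense();st(s);
E
python3 rc.py w16
```

```text
t 29.8 tcp [492.3  -8.6 214. ] head 83.4 zax [ 0.007  0.001 -1.   ] F [ 0.2  0.9 -0.2] op 85.1 q [-0.24  0.29  0.2   1.98 -0.08  0.87  1.46]
[149. 138.] z 48.5 K 46 ray [ 431.9 -122.6] [47.  64.4] 77.2 circ [ 431.3 -123.4] 38.0 depth [ 431.3 -121.7   47.1]
[463. 156.] z 96.8 K 96 ray [472.7 235.1] [61.2 57. ] 89.7 circ [472.3 235.4] 31.1 depth [472.  234.7  95.5]
[330. 175.] z 30.0 K 28 ray [505.8  82.3] [139.5 150.2] 83.5 circ [505.3  82.3] 101.4 depth [501.9  80.4  28.8]
[ 19. 232.] z 46.3 K 46 ray [ 527.5 -372.5] [ 78.4 181.9] 64.3 circ [ 511.  -406.7] 91.0 depth [ 525.4 -379.9   44.5]
[427. 228.] z 96.7 K 96 ray [570.4 222.9] [63.1 56.9] 57.4 circ [570.9 222.4] 31.7 depth [570.  222.7  95.3]
[160. 230.] z 48.5 K 46 ray [ 543.9 -131.9] [46.7 65. ] 68.8 circ [ 543.6 -132.2] 37.8 depth [ 540.3 -131.    47. ]
[ 79. 234.] z 48.5 K 46 ray [ 535.  -251.6] [64.4 48.7] 12.7 circ [ 535.7 -252.8] 37.2 depth [ 535.3 -251.    47.1]
((524.3529052734375, 180.99790954589844), (358.6072082519531, 212.58193969726562), 83.51470184326172)
```

View pics/w16.png

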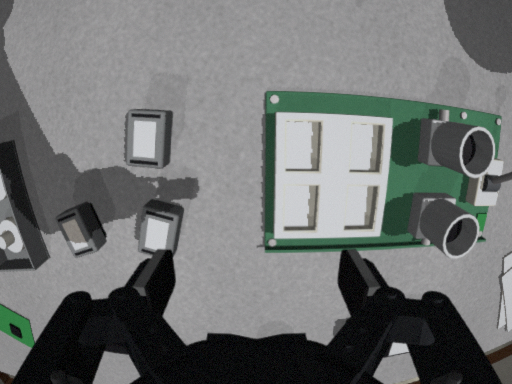

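Call:
step_arm --series '[{"hand":8.5,"offset":[-2,-4,-1],"rotation":[0,0,-3]},{"hand":8.5,"offset":[-4,-8,-3],"rotation":[0,0,-6]},{"hand":8.5,"offset":[-5.5,-11,-5],"rotation":[0,0,-6]},{"hand":8.5,"offset":[-5.9,-11.5,-7],"rotation":[0,0,-6]},{"hand":8.5,"offset":[-5.9,-11.5,-8],"rotation":[0,0,-6]},{"hand":8.5,"offset":[-5.9,-11.5,-8],"rotation":[0,0,-6]},{"hand":8.5,"offset":[-5.9,-11.5,-8],"rotation":[0,0,-6]},{"hand":8.5,"offset":[-5.9,-11.5,-8],"rotation":[0,0,-6]},{"hand":8.5,"offset":[-5.9,-11.5,-8],"rotation":[0,0,-6]},{"hand":8.5,"offset":[-5.9,-11.5,-8],"rotation":[0,0,-6]}]'

```text
clock: 30.8
tcp_pos: [433.8, -123.3, 134.5]
eef_rot: [2.447, 1.963, 0.01]
force: [0.3, -0.5, -0.4]
opening: 85.0
```

```bash
python3 - <<'E'
from h import *
from cell import robot
wrist(robot,"w17");s=robot.sense();st(s);go(s,433,-123.5,18,77)
E
python3 rc.py w17
```

```text
t 30.85 tcp [ 433.6 -123.4  134.4] head 77.5 zax [ 0.007  0.001 -1.   ] F [ 0.1 -0.3 -0.3] op 84.6 q [-0.03  0.36  0.25  2.14 -0.15  0.65  1.67]
offset cm [-0.06, -0.01, -11.64] rot [-0.0, 0.4, -0.5]
[446. 212.] z 29.8 K 28 ray [505.4  81.7] [142.3 152.4] 83.5 circ [504.8  81.9] 102.3 depth [498.9  75.5  28.5]
[255. 196.] z 48.6 K 46 ray [ 431.3 -123.3] [45.8 63.6] 76.9 circ [ 431.1 -123.7] 37.5 depth [ 429.5 -122.8   47.2]
[ 37. 269.] z 46.9 K 46 ray [ 439.2 -372.3] [117.9  43.9] 24.8 circ [ 446.8 -388.8] 59.0 depth [ 451.4 -395.4   45.6]
[509. 247.] z 23.6 K 28 ray [581.4 184.5] [29.4  8.2] 13.8 circ [580.4 188.5] 14.7 depth [587.1 194.6  21.1]
[471. 280.] z 19.7 K 28 ray [600.5 124.8] [143.2   6.2] 83.4 circ [600.2 124.8] 71.6 depth [609.  128.9  18.6]
[270. 302.] z 48.3 K 46 ray [ 543.5 -132.9] [46.4 66.4] 67.7 circ [ 543.8 -133.2] 38.2 depth [ 540.6 -132.5   46.9]
[177. 315.] z 47.7 K 46 ray [ 540.9 -234.5] [44.6 17.9] 12.0 circ [ 540.5 -233.2] 23.1 depth [ 542.2 -233.4   46.2]
[415. 294.] z 19.5 K 28 ray [590.   32.2] [28.8  5.4] 84.9 circ [588.7  32.3] 14.4 depth [598.4  36.4  18.6]
((537.5262451171875, 99.0464096069336), (297.28057861328125, 221.07803344726562), 7.296606540679932)
```

View pics/w17.png

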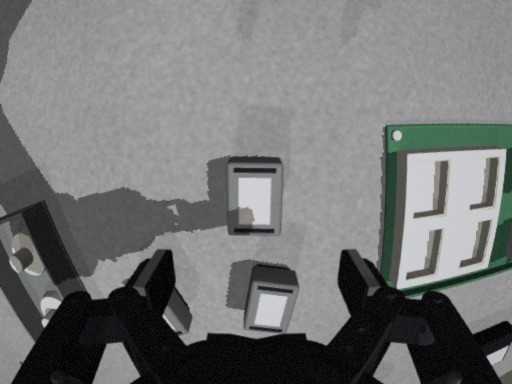

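Call:
step_arm --series '[{"hand":8.5,"offset":[-0.1,-0.1,-3],"rotation":[0,0.4,-0.4]},{"hand":8.5,"offset":[-0.1,-0.1,-7],"rotation":[0,0.4,-0.4]},{"hand":8.5,"offset":[-0.1,-0.1,-10],"rotation":[0,0.4,-0.4]},{"hand":8.5,"offset":[-0.1,-0.1,-11.4],"rotation":[0,0.4,-0.4]},{"hand":8.5,"offset":[-0.1,-0.1,-11.6],"rotation":[0,0.4,-0.4]},{"hand":8.5,"offset":[-0.1,-0.1,-11.6],"rotation":[0,0.4,-0.4]},{"hand":5,"offset":[-0.1,-0.1,-11.6],"rotation":[0,0.4,-0.4]},{"hand":3.5,"offset":[-0.1,-0.1,-11.6],"rotation":[0,0.4,-0.4]},{"hand":3.5,"offset":[-0.1,-0.1,-11.6],"rotation":[0,0.4,-0.4]},{"hand":3.5,"offset":[-0.1,-0.1,-11.6],"rotation":[0,0.4,-0.4]}]' --newtons 80

```text
clock: 31.85
tcp_pos: [433.4, -124.5, 19.5]
eef_rot: [2.457, 1.957, 0.003]
force: [-0.6, 1.5, 9.6]
opening: 44.5
```

```bash
python3 - <<'E'
from h import *
from cell import robot
s=robot.sense();st(s)
E
```

```text
t 31.85 tcp [ 433.4 -124.5   19.5] head 77.1 zax [ 0.002  0.001 -1.   ] F [-0.6  1.5  9.6] op 44.5 q [ 0.05  0.6   0.16  2.17 -0.24  0.39  1.75]
```

Call:
step_arm --series '[{"hand":3.5,"offset":[0,0,1],"rotation":[0,0,0]},{"hand":3.5,"offset":[0,0,4],"rotation":[0,0,0]},{"hand":3.5,"offset":[0,0,8],"rotation":[0,0,0]},{"hand":3.5,"offset":[1,4,10],"rotation":[0,0,2]},{"hand":3.5,"offset":[2,9,10],"rotation":[0,0,4]},{"hand":3.5,"offset":[3,14,10],"rotation":[0,0,6.3]},{"hand":3.5,"offset":[3.8,19,10],"rotation":[0,0,6.3]},{"hand":3.5,"offset":[4.2,22.5,10],"rotation":[0,0,6.3]},{"hand":3.5,"offset":[4.2,24.5,10],"rotation":[0,0,6.3]},{"hand":3.5,"offset":[4.2,24.7,9],"rotation":[0,0,6.3]}]'

```text
clock: 32.85
tcp_pos: [476.0, 126.6, 110.7]
eef_rot: [2.34, 2.095, 0.009]
force: [0.1, 0.1, -2.8]
opening: 45.0
```

```bash
python3 - <<'E'
from h import *
from cell import robot
for i in range(4):wrist(robot,"w18")
s=robot.sense();st(s);go(s,475.6,122.9,44,83.4)
E
```

```text
t 33.05 tcp [474.8 120.7 109.3] head 83.3 zax [ 0.001 -0.001 -1.   ] F [ 0.6 -0.7 -2.9] op 44.6 q [-0.5   0.46  0.19  2.06 -0.14  0.64  1.24]
offset cm [0.08, 0.22, -6.53] rot [0.0, 0.1, 0.1]
```

View pics/w18.png

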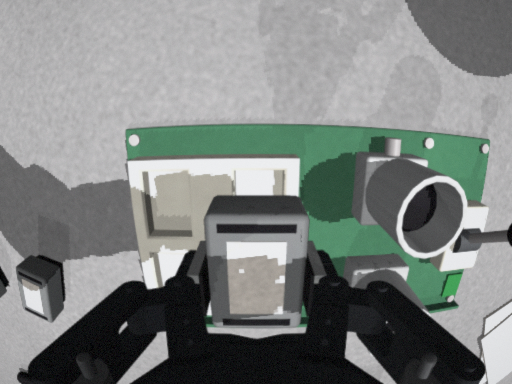

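Call:
step_arm --series '[{"hand":3.5,"offset":[0.08,0.22,-1],"rotation":[0,0,0]},{"hand":3.5,"offset":[0.08,0.22,-3],"rotation":[0,0,0]},{"hand":3.5,"offset":[0.08,0.22,-4.5],"rotation":[0,0,0]},{"hand":3.5,"offset":[0.08,0.22,-5.3],"rotation":[0,0,0]},{"hand":3.5,"offset":[0.08,0.22,-5.7],"rotation":[0,0,0]},{"hand":3.5,"offset":[0.08,0.22,-6],"rotation":[0,0,0]},{"hand":3.5,"offset":[0.08,0.22,-6.3],"rotation":[0,0,0]},{"hand":3.5,"offset":[0.08,0.22,-6.6],"rotation":[0,0,0]},{"hand":3.5,"offset":[0.08,0.22,-6.8],"rotation":[0,0,0]},{"hand":3.5,"offset":[0.08,0.22,-6.8],"rotation":[0,0,0]}]'

```text
clock: 34.05
tcp_pos: [475.6, 122.9, 41.3]
eef_rot: [2.347, 2.086, 0.001]
force: [0.0, -0.2, -3.2]
opening: 44.7
```

Call:
step_arm --series '[{"hand":3.5,"offset":[0,0,-0.3],"rotation":[0,0,0]},{"hand":3.5,"offset":[0,0,-0.5],"rotation":[0,0,0]},{"hand":3.5,"offset":[0,0,-0.7],"rotation":[0,0,0]},{"hand":3.5,"offset":[0,0,-0.8],"rotation":[0,0,0]},{"hand":3.5,"offset":[0,0,-0.9],"rotation":[0,0,0]},{"hand":3.5,"offset":[0,0,-1],"rotation":[0,0,0]},{"hand":3.5,"offset":[0,0,-1.1],"rotation":[0,0,0]},{"hand":3.5,"offset":[0,0,-1.1],"rotation":[0,0,0]},{"hand":3.5,"offset":[0,0,-1.1],"rotation":[0,0,0]},{"hand":3.5,"offset":[0,0,-1.1],"rotation":[0,0,0]}]'

```text
clock: 35.05
tcp_pos: [475.5, 122.9, 33.4]
eef_rot: [-2.348, -2.086, -0.001]
force: [-12.7, -3.4, 46.5]
opening: 45.0
```

Call:
step_arm --series '[{"hand":3.5,"offset":[0,0,0],"rotation":[0,0,0]},{"hand":6.2,"offset":[0,0,0],"rotation":[0,0,0]},{"hand":6.2,"offset":[0,0,0],"rotation":[0,0,0]},{"hand":6.2,"offset":[0,0,1],"rotation":[0,0,0]},{"hand":6.2,"offset":[0,0,4],"rotation":[0,0,0]},{"hand":8.5,"offset":[0,0,8],"rotation":[0,0,0]},{"hand":8.5,"offset":[1,-3,12],"rotation":[0,0,0]},{"hand":8.5,"offset":[2,-8,14],"rotation":[0,0,-3]},{"hand":8.5,"offset":[3,-13,14],"rotation":[0,0,-6]},{"hand":8.5,"offset":[4,-17,14],"rotation":[0,0,-10]}]'

```text
clock: 36.05
tcp_pos: [516.3, -49.0, 175.1]
eef_rot: [2.522, 1.871, 0.004]
force: [1.1, 0.8, -0.5]
opening: 84.9
```

```bash
python3 - <<'E'
from h import *
from cell import robot
wrist(robot,"w19")
s=robot.sense();st(s);go(s,545,-133.3,125,68)
E
python3 rc.py w19
```

```text
t 36.1 tcp [517.3 -58.7 175.2] head 72.3 zax [ 0.005 -0.005 -1.   ] F [ 1.1 -7.4  1.5] op 84.9 q [-0.23  0.4   0.31  1.95 -0.16  0.81  1.43]
offset cm [2.77, -7.46, -5.02] rot [0.3, 0.3, -4.3]
[482.  86.] z 96.1 K 96 ray [467.6 214.4] [23.  54.8] 74.8 circ [470.4 224.7] 27.4 depth [468.7 214.5  94.8]
[369. 137.] z 61.6 K 60 ray [474.3 122.2] [48.1 64.3] 82.4 circ [474.2 122.2] 38.1 depth [473.6 121.1  61. ]
[462. 183.] z 94.3 K 96 ray [569.  200.8] [23.9 58. ] 89.9 circ [569.  212.7] 29.0 depth [566.3 202.4  93.9]
[  4. 221.] z 45.7 K 46 ray [ 464.1 -369.4] [13.1  2.1] 4.6 circ [ 464.1 -369.9] 6.6 depth [ 453.9 -370.1   45.9]
[189. 235.] z 48.4 K 46 ray [ 545.1 -132.5] [46.5 64.1] 68.8 circ [ 544.2 -131.8] 37.6 depth [ 544.1 -130.7   47.1]
[ 95. 255.] z 48.5 K 46 ray [ 535.3 -252. ] [63.7 48. ] 11.8 circ [ 535.4 -251.6] 37.7 depth [ 535.8 -252.5   47.2]
[ 35. 280.] z 46.7 K 46 ray [ 576.5 -389.6] [ 59.7 110.3] 41.4 circ [ 559.1 -404.7] 55.5 depth [ 562.4 -397.    45.1]
[485. 279.] z 35.7 K 35 ray [753.2 240.8] [16.9 18.7] 9.1 circ [752.2 240.7] 11.9 depth [755.3 242.8  33.4]
((518.589111328125, 147.5693359375), (294.5614013671875, 201.4873809814453), 83.43795776367188)
```

View pics/w19.png

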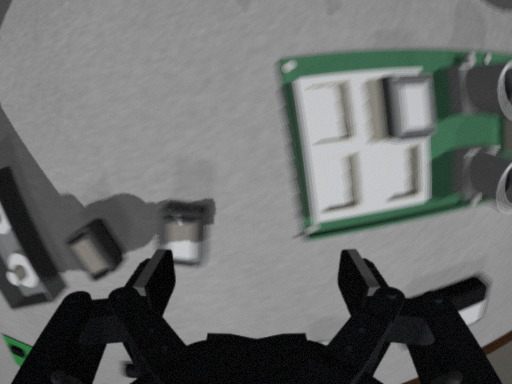

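Call:
step_arm --series '[{"hand":8.5,"offset":[1.5,-4,-1],"rotation":[0,0,-2]},{"hand":8.5,"offset":[2.5,-7,-3],"rotation":[0,0,-4]},{"hand":8.5,"offset":[2.8,-7.5,-5],"rotation":[0,0,-4]},{"hand":8.5,"offset":[2.8,-7.5,-5],"rotation":[0,0,-4]},{"hand":8.5,"offset":[2.8,-7.5,-5],"rotation":[0,0,-4]},{"hand":8.5,"offset":[2.8,-7.5,-5],"rotation":[0,0,-4]},{"hand":8.5,"offset":[2.8,-7.5,-5],"rotation":[0,0,-4]},{"hand":8.5,"offset":[2.8,-7.5,-5],"rotation":[0,0,-4]},{"hand":8.5,"offset":[2.8,-7.5,-5],"rotation":[0,0,-4]},{"hand":8.5,"offset":[2.8,-7.5,-5],"rotation":[0,0,-4]}]'

```text
clock: 37.1
tcp_pos: [545.5, -133.5, 125.5]
eef_rot: [2.593, 1.761, 0.001]
force: [-0.3, 0.3, -0.0]
opening: 85.2
```

```bash
python3 - <<'E'
from h import *
from cell import robot
wrist(robot,"w20")
s=robot.sense();st(s);go(s,545.5,-133.3,18.5,68.5)
E
python3 rc.py w20 | grep "K 46"
```

```text
t 37.15 tcp [ 545.4 -133.6  125.4] head 68.4 zax [ 0.005 -0.005 -1.   ] F [ 0.  -0.2 -0.2] op 84.7 q [-0.08  0.54  0.31  1.88 -0.23  0.75  1.55]
offset cm [0.01, 0.03, -10.69] rot [0.3, 0.3, 0.1]
[256. 201.] z 48.5 K 46 ray [ 544.4 -132.7] [45.7 63.2] 68.5 circ [ 544.3 -133. ] 37.5 depth [ 542.7 -132.2   47.1]
[ 27. 252.] z 46.8 K 46 ray [ 539.7 -419. ] [29.3 23.7] 78.2 circ [ 540.5 -419.1] 15.6 depth [ 512.2 -391.    45.9]
[126. 234.] z 48.4 K 46 ray [ 532.7 -252.6] [59.1 47.7] 12.2 circ [ 533.5 -252.7] 36.6 depth [ 530.7 -252.4   47.2]
```

View pics/w20.png

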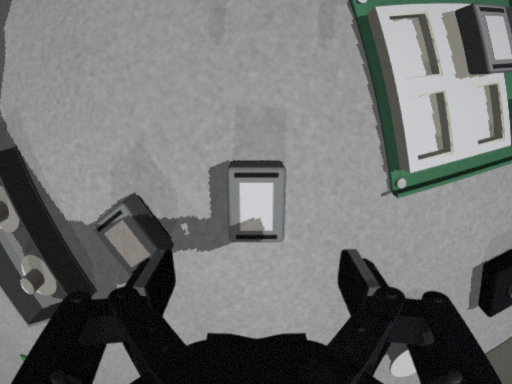

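Call:
step_arm --series '[{"hand":8.5,"offset":[0.05,-0.1,-3],"rotation":[0.3,0.3,0]},{"hand":8.5,"offset":[0.05,-0.1,-7],"rotation":[0.3,0.3,0]},{"hand":8.5,"offset":[0.05,-0.1,-9.5],"rotation":[0.3,0.3,0]},{"hand":8.5,"offset":[0.05,-0.1,-10.5],"rotation":[0.3,0.3,0]},{"hand":8.5,"offset":[0.05,-0.1,-10.6],"rotation":[0.3,0.3,0]},{"hand":8.5,"offset":[0.05,-0.1,-10.6],"rotation":[0.3,0.3,0]},{"hand":5,"offset":[0.05,-0.1,-10.6],"rotation":[0.3,0.3,0]},{"hand":3.5,"offset":[0.05,-0.1,-10.6],"rotation":[0.3,0.3,0]},{"hand":3.5,"offset":[0.05,-0.1,-10.6],"rotation":[0.3,0.3,0]},{"hand":3.5,"offset":[0.05,-0.1,-10.6],"rotation":[0.3,0.3,0]}]'

```text
clock: 38.15
tcp_pos: [546.8, -134.7, 20.6]
eef_rot: [2.598, 1.764, 0.001]
force: [-0.2, 1.0, 7.1]
opening: 45.0
```

```bash
python3 - <<'E'
from h import *
from cell import robot
s=robot.sense();st(s);go(s,540.2,39,110,83.4)
E
```

```text
t 38.15 tcp [ 546.8 -134.7   20.6] head 68.4 zax [ 0.001 -0.    -1.   ] F [-0.2  1.   7.1] op 45.0 q [-0.02  0.71  0.24  1.9  -0.3   0.56  1.61]
offset cm [-0.66, 17.37, 8.94] rot [0.0, 0.1, 15.0]
```

Call:
step_arm --series '[{"hand":3.5,"offset":[0,0,1],"rotation":[0,0,0]},{"hand":3.5,"offset":[0,0,4],"rotation":[0,0,0]},{"hand":3.5,"offset":[0,0,8],"rotation":[0,0,3]},{"hand":3.5,"offset":[0,4,9],"rotation":[0,0,7]},{"hand":3.5,"offset":[-0.3,9,9],"rotation":[0,0,11]},{"hand":3.5,"offset":[-0.6,13.5,9],"rotation":[0,0,15]},{"hand":3.5,"offset":[-0.6,16,9],"rotation":[0,0,15]},{"hand":3.5,"offset":[-0.6,17.3,8],"rotation":[0,0,15]},{"hand":3.5,"offset":[-0.6,17.3,7],"rotation":[0,0,15]},{"hand":3.5,"offset":[-0.6,17.3,7],"rotation":[0,0,15]}]'

```text
clock: 39.15
tcp_pos: [539.4, 36.2, 88.9]
eef_rot: [2.348, 2.087, -0.004]
force: [-0.9, -0.3, -2.4]
opening: 44.5
```

```bash
python3 - <<'E'
from h import *
from cell import robot
for i in range(4):wrist(robot,"w21")
s=robot.sense();st(s);go(s,540.9,38.8,41,83.4)
E
```

```text
t 39.35 tcp [541.   36.3  90.6] head 83.2 zax [ 0.001 -0.001 -1.   ] F [-0.2 -0.1 -3. ] op 44.7 q [-0.32  0.56  0.22  1.93 -0.19  0.66  1.47]
offset cm [-0.01, 0.25, -4.96] rot [0.1, 0.1, 0.2]
```

View pics/w21.png

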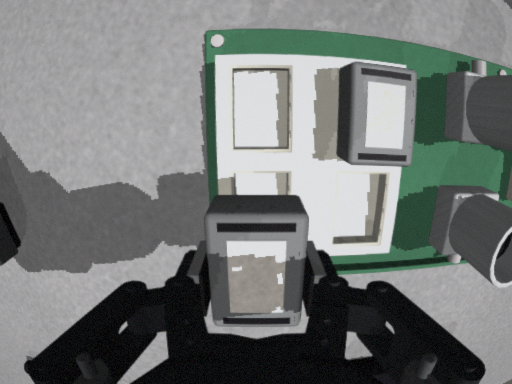

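Call:
step_arm --series '[{"hand":3.5,"offset":[0,0.25,-0.5],"rotation":[0,0,0.2]},{"hand":3.5,"offset":[0,0.25,-1.5],"rotation":[0,0,0.2]},{"hand":3.5,"offset":[0,0.25,-2.5],"rotation":[0,0,0.2]},{"hand":3.5,"offset":[0,0.25,-3.3],"rotation":[0,0,0.2]},{"hand":3.5,"offset":[0,0.25,-3.8],"rotation":[0,0,0.2]},{"hand":3.5,"offset":[0,0.25,-4.2],"rotation":[0,0,0.2]},{"hand":3.5,"offset":[0,0.25,-4.5],"rotation":[0,0,0.2]},{"hand":3.5,"offset":[0,0.25,-4.8],"rotation":[0,0,0.2]},{"hand":3.5,"offset":[0,0.25,-4.9],"rotation":[0,0,0.2]},{"hand":3.5,"offset":[0,0.25,-4.9],"rotation":[0,0,0.2]}]'

```text
clock: 40.35
tcp_pos: [541.0, 38.7, 41.6]
eef_rot: [2.345, 2.089, 0.001]
force: [0.6, 0.9, -2.5]
opening: 44.6
```

Call:
step_arm --series '[{"hand":3.5,"offset":[0,0,-0.2],"rotation":[0,0,0]},{"hand":3.5,"offset":[0,0,-0.4],"rotation":[0,0,0]},{"hand":3.5,"offset":[0,0,-0.6],"rotation":[0,0,0]},{"hand":3.5,"offset":[0,0,-0.7],"rotation":[0,0,0]},{"hand":3.5,"offset":[0,0,-0.8],"rotation":[0,0,0]},{"hand":3.5,"offset":[0,0,-0.9],"rotation":[0,0,0]},{"hand":3.5,"offset":[0,0,-0.9],"rotation":[0,0,0]},{"hand":3.5,"offset":[0,0,-0.9],"rotation":[0,0,0]},{"hand":3.5,"offset":[0,0,-0.9],"rotation":[0,0,0]},{"hand":3.5,"offset":[0,0,-0.9],"rotation":[0,0,0]}]'

```text
clock: 41.35
tcp_pos: [541.0, 38.8, 34.5]
eef_rot: [2.345, 2.089, 0.001]
force: [-8.2, -0.1, 23.2]
opening: 44.8
```

Call:
step_arm --series '[{"hand":6.2,"offset":[0,0,0],"rotation":[0,0,0]},{"hand":6.2,"offset":[0,0,0],"rotation":[0,0,0]},{"hand":6.2,"offset":[0,0,0],"rotation":[0,0,0]},{"hand":6.2,"offset":[0,0,2],"rotation":[0,0,0]},{"hand":6.2,"offset":[0,0,6],"rotation":[0,0,0]},{"hand":8.5,"offset":[0,0,10],"rotation":[0,0,0]},{"hand":8.5,"offset":[0,-4,12],"rotation":[0,0,4]},{"hand":8.5,"offset":[0,-9,12],"rotation":[0,0,8]},{"hand":8.5,"offset":[0,-14,12],"rotation":[0,0,12]},{"hand":8.5,"offset":[-0.5,-18,12],"rotation":[0,0,16]}]'

```text
clock: 42.35
tcp_pos: [536.1, -144.4, 154.8]
eef_rot: [2.029, 2.395, 0.001]
force: [1.0, -0.2, 0.3]
opening: 84.6
```

Call:
step_arm --series '[{"hand":8.5,"offset":[0,-4,0],"rotation":[0,0,2.5]},{"hand":8.5,"offset":[0,-8,-1],"rotation":[0,0,2.5]},{"hand":8.5,"offset":[0,-10.5,-2],"rotation":[0,0,2.5]},{"hand":8.5,"offset":[0,-11.5,-2],"rotation":[0,0,2.5]},{"hand":8.5,"offset":[0,-11.5,-2],"rotation":[0,0,2.5]},{"hand":8.5,"offset":[0,-11.5,-2],"rotation":[0,0,2.5]},{"hand":8.5,"offset":[0,-11.5,-2],"rotation":[0,0,2.5]},{"hand":8.5,"offset":[0,-11.5,-2],"rotation":[0,0,2.5]},{"hand":8.5,"offset":[0,-11.5,-2],"rotation":[0,0,2.5]},{"hand":8.5,"offset":[0,-11.5,-2],"rotation":[0,0,2.5]}]'

```text
clock: 43.35
tcp_pos: [536.3, -258.9, 134.9]
eef_rot: [1.975, 2.44, 0.001]
force: [-0.4, -0.4, -0.5]
opening: 84.8
```

```bash
python3 - <<'E'
from h import *
from cell import robot
wrist(robot,"w22")
s=robot.sense();st(s)
E
python3 rc.py w22
```

```text
t 43.4 tcp [ 536.3 -259.1  134.9] head 102.0 zax [ 0.002 -0.001 -1.   ] F [ 0.3 -1.7  0. ] op 85.0 q [ 0.22  0.57  0.21  1.77 -0.15  0.81  2.28]
[139. 104.] z 46.6 K 46 ray [ 492.3 -407.7] [199.5  90. ] 1.6 circ [ 492.4 -410.2] 108.4 depth [ 482.6 -381.8   45.3]
[108.  71.] z 47.3 K 46 ray [ 448.  -418.2] [22.9 26.4] 4.2 circ [ 447.6 -418.3] 13.3 depth [ 448.2 -417.8   46.5]
[ 94. 164.] z 47.2 K 46 ray [ 539.7 -421.4] [23.3 25.8] 48.8 circ [ 539.3 -421.2] 13.3 depth [ 539.4 -420.7   46.4]
[494. 229.] z 61.8 K 60 ray [538.8  36.4] [48.6 65. ] 86.5 circ [538.8  37.4] 37.8 depth [544.8  29.5  60.8]
[262. 200.] z 48.6 K 46 ray [ 535.3 -253.7] [63.9 45. ] 11.8 circ [ 534.8 -253.6] 37.4 depth [ 533.4 -254.1   47.2]
[477. 287.] z 19.9 K 28 ray [597.6  60.7] [165.1   5.3] 83.6 circ [598.7  60.6] 82.6 depth [601.4  62.1  18.7]
((717.3013916015625, -98.74678039550781), (165.47767639160156, 267.4029541015625), 50.32270050048828)
```

View pics/w22.png

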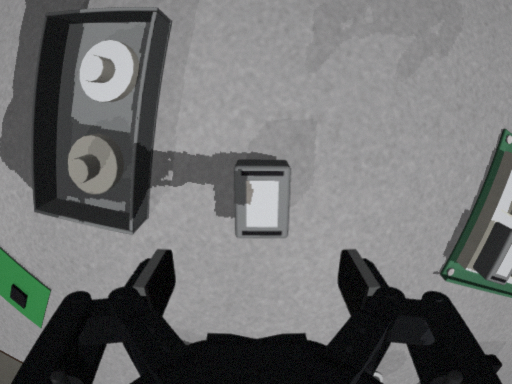

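Call:
step_arm --series '[{"hand":8.5,"offset":[0.15,0.5,-3],"rotation":[0,0,0]},{"hand":8.5,"offset":[0.15,0.5,-7],"rotation":[0,0,0]},{"hand":8.5,"offset":[0.15,0.5,-10],"rotation":[0,0,0]},{"hand":8.5,"offset":[0.15,0.5,-11.5],"rotation":[0,0,0]},{"hand":8.5,"offset":[0.15,0.5,-11.6],"rotation":[0,0,0]},{"hand":8.5,"offset":[0.15,0.5,-11.6],"rotation":[0,0,0]},{"hand":5,"offset":[0.15,0.5,-11.6],"rotation":[0,0,0]},{"hand":3.5,"offset":[0.15,0.5,-11.6],"rotation":[0,0,0]},{"hand":3.5,"offset":[0.15,0.5,-11.6],"rotation":[0,0,0]},{"hand":3.5,"offset":[0.15,0.5,-11.6],"rotation":[0,0,0]}]'

```text
clock: 44.4
tcp_pos: [538.9, -254.6, 20.3]
eef_rot: [1.974, 2.438, 0.002]
force: [-1.0, -0.2, 7.2]
opening: 44.6
```

```bash
python3 - <<'E'
from h import *
from cell import robot
s=robot.sense();st(s)
h=np.radians(head(s)[0]);up=np.array([-np.sin(h),np.cos(h)]);j=np.array([np.cos(h),np.sin(h)])
m=np.array([535.2,-253.7])-s["tcp_pos"][:2];print("up",m@up,"jaw",m@j)
a=np.radians(83.4);U=np.array([-np.sin(a),np.cos(a)]);J=np.array([np.cos(a),np.sin(a)])
for t in ([464.7,48.7],[546.9,115.7]):
    q=np.array(t)-(m@up)*U-1.1*J;print(q);go(s,*q,100,83.4)
E
```

```text
t 44.4 tcp [ 538.9 -254.6   20.3] head 102.0 zax [ 0.005 -0.002 -1.   ] F [-1.  -0.2  7.2] op 44.6 q [ 0.25  0.74  0.16  1.81 -0.19  0.6   2.31]
up 3.389499995861763 jaw 1.6343443213963793
[467.94060612  47.21771049]
offset cm [-7.09, 30.18, 7.97] rot [0.1, 0.3, -18.6]
[550.14060612 114.21771049]
offset cm [1.13, 36.88, 7.97] rot [0.1, 0.3, -18.6]
```

Call:
step_arm --series '[{"hand":3.5,"offset":[0,0,1],"rotation":[0,0,0]},{"hand":3.5,"offset":[0,0,4],"rotation":[0,0,0]},{"hand":3.5,"offset":[0,0,8],"rotation":[0,0,-3]},{"hand":3.5,"offset":[-1,4,9.5],"rotation":[0,0,-6]},{"hand":3.5,"offset":[-2.5,9,9.5],"rotation":[0,0,-9]},{"hand":3.5,"offset":[-4,14,9.5],"rotation":[0,0,-12]},{"hand":3.5,"offset":[-5.5,19,9.5],"rotation":[0,0,-15]},{"hand":3.5,"offset":[-6.5,24,9.5],"rotation":[0,0.3,-18.6]},{"hand":3.5,"offset":[-7,28,9.5],"rotation":[0,0.3,-18.6]},{"hand":3.5,"offset":[-7,30,8.5],"rotation":[0,0.3,-18.6]}]'

```text
clock: 45.4
tcp_pos: [468.4, 50.7, 106.6]
eef_rot: [-2.34, -2.096, -0.001]
force: [0.3, 0.1, -1.8]
opening: 44.8
```

Call:
step_arm --series '[{"hand":3.5,"offset":[0,0,-1],"rotation":[0,0,0]},{"hand":3.5,"offset":[0,0,-1],"rotation":[0,0,0]},{"hand":3.5,"offset":[0,0,-1],"rotation":[0,0,0]},{"hand":3.5,"offset":[0,0,-1],"rotation":[0,0,0]},{"hand":3.5,"offset":[0,0,-1],"rotation":[0,0,0]},{"hand":3.5,"offset":[0,0,-1],"rotation":[0,0,0]},{"hand":3.5,"offset":[0,0,-1],"rotation":[0,0,0]},{"hand":3.5,"offset":[0,0,-1],"rotation":[0,0,0]},{"hand":3.5,"offset":[0,0,-1],"rotation":[0,0,0]},{"hand":3.5,"offset":[0,0,-1],"rotation":[0,0,0]}]'

```text
clock: 46.4
tcp_pos: [468.4, 50.8, 96.6]
eef_rot: [-2.34, -2.096, -0.001]
force: [-0.3, -0.6, -1.8]
opening: 44.3
```

```bash
python3 - <<'E'
from h import *
from cell import robot
wrist(robot,"w23")
s=robot.sense();st(s);go(s,467.9,47.2,42,83.4)
E
```

```text
t 46.45 tcp [468.4  50.8  96.6] head 83.7 zax [ 0.     0.001 -1.   ] F [ 0.3 -0.7 -1.8] op 44.7 q [-0.41  0.46  0.26  2.11 -0.21  0.59  1.45]
offset cm [-0.05, -0.36, -5.46] rot [-0.0, 0.0, -0.3]
```

View pics/w23.png

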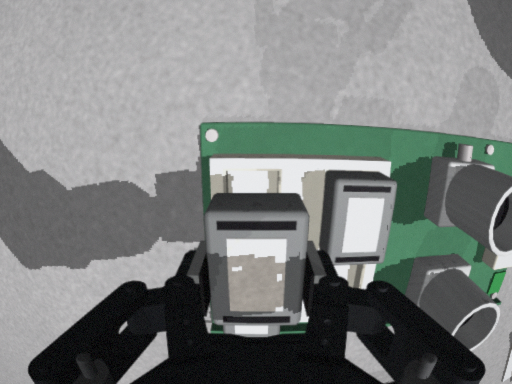

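Call:
step_arm --series '[{"hand":3.5,"offset":[-0.05,-0.35,-0.5],"rotation":[0,0,-0.3]},{"hand":3.5,"offset":[-0.05,-0.35,-1.5],"rotation":[0,0,-0.3]},{"hand":3.5,"offset":[-0.05,-0.35,-2.7],"rotation":[0,0,-0.3]},{"hand":3.5,"offset":[-0.05,-0.35,-3.7],"rotation":[0,0,-0.3]},{"hand":3.5,"offset":[-0.05,-0.35,-4.3],"rotation":[0,0,-0.3]},{"hand":3.5,"offset":[-0.05,-0.35,-4.7],"rotation":[0,0,-0.3]},{"hand":3.5,"offset":[-0.05,-0.35,-5],"rotation":[0,0,-0.3]},{"hand":3.5,"offset":[-0.05,-0.35,-5.3],"rotation":[0,0,-0.3]},{"hand":3.5,"offset":[-0.05,-0.35,-5.5],"rotation":[0,0,-0.3]},{"hand":3.5,"offset":[-0.05,-0.35,-5.5],"rotation":[0,0,-0.3]}]'

```text
clock: 47.45
tcp_pos: [467.8, 47.3, 41.6]
eef_rot: [-2.345, -2.09, -0.001]
force: [-0.7, -0.3, -2.0]
opening: 44.4
```

Call:
step_arm --series '[{"hand":3.5,"offset":[0,0,-0.2],"rotation":[0,0,0]},{"hand":3.5,"offset":[0,0,-0.4],"rotation":[0,0,0]},{"hand":3.5,"offset":[0,0,-0.6],"rotation":[0,0,0]},{"hand":3.5,"offset":[0,0,-0.7],"rotation":[0,0,0]},{"hand":3.5,"offset":[0,0,-0.8],"rotation":[0,0,0]},{"hand":3.5,"offset":[0,0,-0.9],"rotation":[0,0,0]},{"hand":3.5,"offset":[0,0,-0.9],"rotation":[0,0,0]},{"hand":3.5,"offset":[0,0,-0.9],"rotation":[0,0,0]},{"hand":3.5,"offset":[0,0,-0.9],"rotation":[0,0,0]},{"hand":3.5,"offset":[0,0,-0.9],"rotation":[0,0,0]}]'

```text
clock: 48.45
tcp_pos: [467.8, 47.3, 34.2]
eef_rot: [-2.345, -2.089, -0.001]
force: [-8.5, -0.2, 28.1]
opening: 44.7
```

Call:
step_arm --series '[{"hand":6.0,"offset":[0,0,0],"rotation":[0,0,0]},{"hand":6.0,"offset":[0,0,0],"rotation":[0,0,0]},{"hand":6.0,"offset":[0,0,0],"rotation":[0,0,0]},{"hand":6.0,"offset":[0,0,2],"rotation":[0,0,0]},{"hand":6.0,"offset":[0,0,6],"rotation":[0,0,0]},{"hand":6,"offset":[0,0,11],"rotation":[0,0,0]},{"hand":6,"offset":[0,0,15],"rotation":[0,0,0]},{"hand":6,"offset":[2,4,17],"rotation":[0,0,0]},{"hand":6,"offset":[3,8,18],"rotation":[0,0,0]},{"hand":6,"offset":[3,10,18],"rotation":[0,0,0]}]'

```text
clock: 49.45
tcp_pos: [499.8, 151.7, 216.0]
eef_rot: [-2.342, -2.094, -0.01]
force: [-0.0, 0.0, -0.4]
opening: 60.1
```

```bash
python3 - <<'E'
from h import *
from cell import robot
for i in range(4):wrist(robot,"w24")
s=robot.sense();st(s)
p,d=robot.snapshot("top");cv2.imwrite("pics/top2.png",cv2.resize(p[110:300,100:430,::-1],None,fx=2.4,fy=2.4))
E
python3 rc.py w24
```

```text
t 49.65 tcp [497.4 146.9 213.7] head 83.4 zax [-0.001  0.    -1.   ] F [ 0.1 -0.5  0.7] op 59.7 q [-0.61  0.34  0.29  1.91 -0.12  0.9   1.2 ]
[481.  31.] z 106.1 K 101 ray [324.3 452.8] [16.4 27.6] 75.8 circ [325.  455.4] 14.8 depth [328.9 445.2 108.7]
[337. 151.] z 97.3 K 96 ray [472.6 236.8] [58.  56.8] 40.9 circ [472.8 236.8] 29.6 depth [472.7 236.1  96.2]
[201. 186.] z 62.2 K 60 ray [474.2 123.9] [45.7 62.9] 83.4 circ [474.2 124.5] 37.8 depth [487.   77.2  61.1]
[397. 189.] z 62.8 K 60 ray [517.7 330.7] [11.7 22.9] 16.9 circ [517.6 331.3] 12.0 depth [513.4 324.2  72.4]
[321. 236.] z 96.8 K 96 ray [564.2 227. ] [59.1 45. ] 69.5 circ [570. 225.] 30.1 depth [560.2 229.5  95.5]
((520.9803466796875, 183.67562866210938), (362.0794372558594, 205.58509826660156), 83.62460327148438)
```

View pics/w24.png

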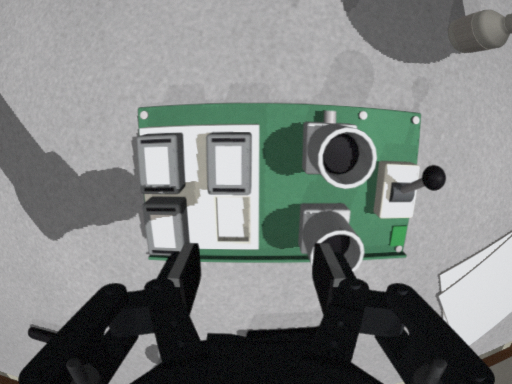

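View pics/top2.png

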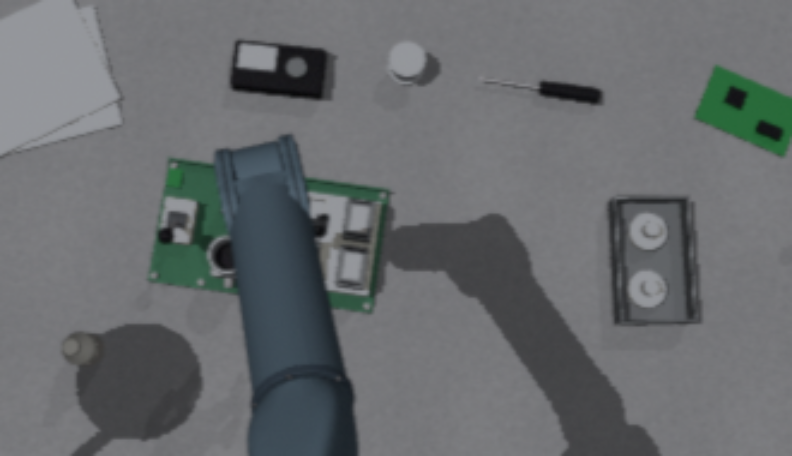

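```bash
python3 - <<'E'
from meas import *
from cell import robot
for t in ["w24","w13","w16"]:
    p,d,m=load(t);g=(p.max(2)<45)
    n,l,s,c=cv2.connectedComponentsWithStats(g.astype(np.uint8))
    for i in range(1,n):
        if 150<s[i,4]<900: print(t,c[i].round(1),s[i,4],wpt(c[i],m,98).round(1))
p,d=robot.snapshot("scene");cv2.imwrite("pics/scene2.png",p[:,:,::-1])
s=robot.sense();st(s);go(s,454,333,180,83.4)
E
```

```text
w24 [343.9 156.4] 488 [[470.7 232.6  98. ]]
w24 [432.9 177.4] 399 [[499.3 330.2  98. ]]
w13 [311.9 118.8] 875 [[472.  231.9  98. ]]
w13 [ 44.7 139.7] 166 [[448.3 -35.9  98. ]]
w13 [413.4 140.4] 471 [[498.4 331.   98. ]]
w13 [ 51.6 209.1] 716 [[523.5 -50.3  98. ]]
w16 [469.3 149.7] 238 [[469.2 222.4  98. ]]
w16 [160.1 205.4] 213 [[ 493.9 -100.1   98. ]]
w16 [ 89.1 217.6] 507 [[ 498.4 -184.7   98. ]]
w16 [454.6 231.4] 174 [[562.1 211.5  98. ]]
w16 [339.9 245.8] 336 [[556.4  69.7  98. ]]
w16 [ 15.4 264. ] 233 [[ 552.2 -338.3   98. ]]
t 49.75 tcp [497.5 145.7 213.8] head 83.3 zax [-0.001  0.    -1.   ] F [ 0.4 -0.2 -0.4] op 60.1 q [-0.61  0.34  0.29  1.92 -0.12  0.9   1.2 ]
offset cm [-4.35, 18.73, -3.38] rot [-0.0, -0.1, 0.1]
```

View pics/scene2.png

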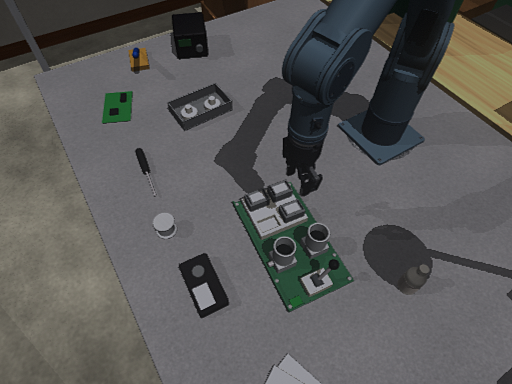

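Call:
step_arm --series '[{"hand":1,"offset":[-1,4,0],"rotation":[0,0,0]},{"hand":0,"offset":[-2,8.5,0],"rotation":[0,0,0]},{"hand":0,"offset":[-3,13,0],"rotation":[0,0,0]},{"hand":0,"offset":[-4,17,0],"rotation":[0,0,0]},{"hand":0,"offset":[-4.3,18.8,-2],"rotation":[0,0,0]},{"hand":0,"offset":[-4.3,18.8,-5],"rotation":[0,0,0]},{"hand":0,"offset":[-4.3,18.8,-8],"rotation":[0,0,0]},{"hand":0,"offset":[-4.3,18.8,-11],"rotation":[0,0,0]},{"hand":0,"offset":[-4.3,18.8,-12.5],"rotation":[0,0,0]},{"hand":0,"offset":[-4.3,18.8,-12.5],"rotation":[0,0,0]}]'

```text
clock: 50.75
tcp_pos: [453.7, 331.6, 86.9]
eef_rot: [-2.349, -2.086, 0.008]
force: [-0.2, 0.7, -0.0]
opening: -0.2
```

```bash
python3 - <<'E'
from h import *
from cell import robot
wrist(robot,"w25")
s=robot.sense();st(s)
E
```

```text
t 50.8 tcp [454.7 332.6  88.5] head 83.2 zax [-0.002 -0.001 -1.   ] F [-0.3  0.6 -0.3] op -0.3 q [-0.85  0.59  0.19  1.88 -0.17  0.69  0.88]
```

View pics/w25.png

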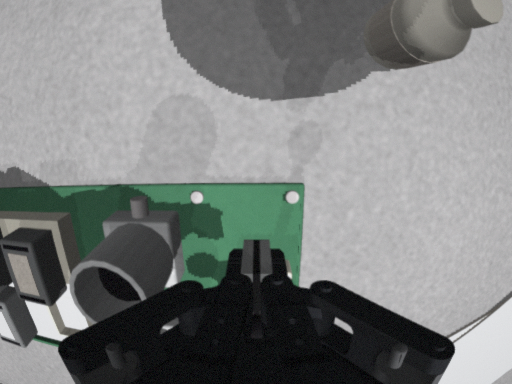

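Call:
step_arm --series '[{"hand":0,"offset":[1,-0.2,0],"rotation":[0,0,0]},{"hand":0,"offset":[2,-0.3,0],"rotation":[0,0,0]},{"hand":0,"offset":[2.8,-0.4,0],"rotation":[0,0,0]},{"hand":0,"offset":[3.5,-0.5,0],"rotation":[0,0,0]},{"hand":0,"offset":[4.2,-0.6,0],"rotation":[0,0,0]},{"hand":0,"offset":[4.9,-0.7,0],"rotation":[0,0,0]},{"hand":0,"offset":[5.6,-0.8,0],"rotation":[0,0,0]},{"hand":0,"offset":[6.3,-0.8,0],"rotation":[0,0,0]},{"hand":0,"offset":[7,-0.9,0],"rotation":[0,0,0]},{"hand":0,"offset":[7,-0.9,0],"rotation":[0,0,0]}]'

```text
clock: 51.8
tcp_pos: [526.0, 323.1, 88.6]
eef_rot: [2.35, 2.085, -0.002]
force: [0.3, 0.5, 0.6]
opening: 0.0
```

```bash
python3 - <<'E'
from h import *
from cell import robot
wrist(robot,"w26")
s=robot.sense();st(s)
E
```

```text
t 51.85 tcp [525.4 323.3  88.5] head 83.2 zax [-0.001 -0.001 -1.   ] F [-0.2  0.1 -0.7] op -0.2 q [-0.76  0.67  0.19  1.73 -0.17  0.76  0.97]
```

View pics/w26.png

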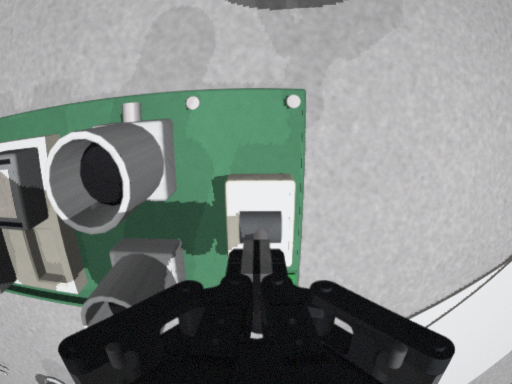

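Call:
step_arm --series '[{"hand":0,"offset":[0.4,-0.05,0],"rotation":[0,0,0]},{"hand":0,"offset":[0.8,-0.1,0],"rotation":[0,0,0]},{"hand":0,"offset":[1.1,-0.1,0],"rotation":[0,0,0]},{"hand":0,"offset":[1.4,-0.15,0],"rotation":[0,0,0]},{"hand":0,"offset":[1.6,-0.2,0],"rotation":[0,0,0]},{"hand":0,"offset":[1.8,-0.2,0],"rotation":[0,0,0]},{"hand":0,"offset":[2,-0.2,0],"rotation":[0,0,0]},{"hand":0,"offset":[2.2,-0.25,0],"rotation":[0,0,0]},{"hand":0,"offset":[2.2,-0.25,0],"rotation":[0,0,0]},{"hand":0,"offset":[2.2,-0.25,0],"rotation":[0,0,0]}]'

```text
clock: 52.85
tcp_pos: [547.7, 320.8, 88.6]
eef_rot: [2.349, 2.085, -0.002]
force: [-0.8, 1.2, 0.4]
opening: 0.0
```

Call:
step_arm --series '[{"hand":0,"offset":[0.1,0,0],"rotation":[0,0,0]},{"hand":0,"offset":[0.2,0,0],"rotation":[0,0,0]},{"hand":0,"offset":[0.3,0,0],"rotation":[0,0,0]},{"hand":0,"offset":[0.4,0,0],"rotation":[0,0,0]},{"hand":0,"offset":[0.5,-0.05,0],"rotation":[0,0,0]},{"hand":0,"offset":[0.6,-0.05,0],"rotation":[0,0,0]},{"hand":0,"offset":[0.7,-0.1,0],"rotation":[0,0,0]},{"hand":0,"offset":[0.7,-0.1,0],"rotation":[0,0,0]},{"hand":0,"offset":[0.7,-0.1,0],"rotation":[0,0,0]},{"hand":0,"offset":[0.7,-0.1,0],"rotation":[0,0,0]}]'

```text
clock: 53.85
tcp_pos: [549.4, 320.8, 88.3]
eef_rot: [-2.343, -2.084, 0.014]
force: [-14.9, -0.5, 10.5]
opening: 0.2
```

```bash
python3 - <<'E'
from h import *
from cell import robot
s=robot.sense();st(s)
p,d=robot.snapshot("scene");cv2.imwrite("pics/scene3.png",cv2.resize(p[200:330,220:400,::-1],None,fx=4,fy=4,interpolation=cv2.INTER_CUBIC))
E
```

```text
t 53.85 tcp [549.4 320.8  88.3] head 83.3 zax [-0.01  -0.002 -1.   ] F [-14.9  -0.5  10.5] op 0.2 q [-0.73  0.7   0.19  1.67 -0.17  0.8   0.99]
```

View pics/scene3.png

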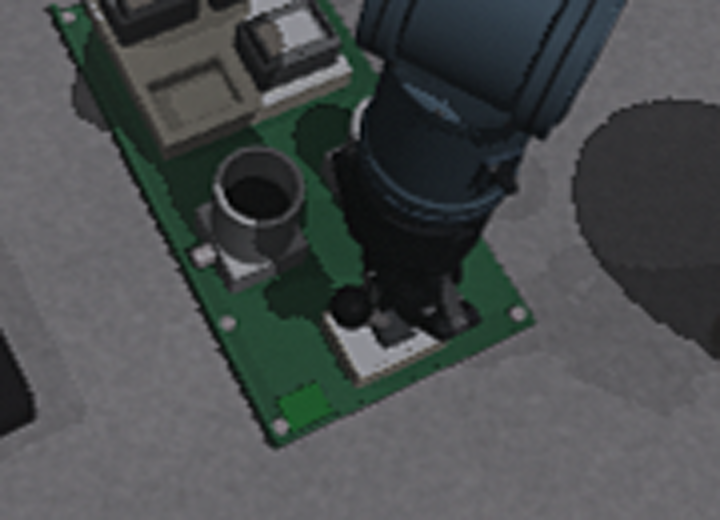

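Call:
step_arm --series '[{"hand":0,"offset":[0.6,-0.05,0],"rotation":[0,0,0]},{"hand":0,"offset":[0.8,-0.05,0],"rotation":[0,0,0]},{"hand":0,"offset":[0.8,-0.05,0],"rotation":[0,0,0]},{"hand":0,"offset":[0.8,-0.05,0],"rotation":[0,0,0]},{"hand":0,"offset":[0,0,0],"rotation":[0,0,0]},{"hand":0,"offset":[-2,0.2,0],"rotation":[0,0,0]},{"hand":0,"offset":[-4,0.4,2],"rotation":[0,0,0]},{"hand":0,"offset":[-7,0.5,6],"rotation":[0,0,0]},{"hand":0,"offset":[-10,0,11],"rotation":[0,0,0]},{"hand":0,"offset":[-12,-3,14],"rotation":[0,0,0]}]'

```text
clock: 54.9
tcp_pos: [430.6, 296.5, 227.8]
eef_rot: [-2.338, -2.089, 0.006]
force: [1.0, -0.4, 0.7]
opening: 0.1
```

Call:
step_arm --series '[{"hand":0,"offset":[1,-4,0],"rotation":[0,0,0]},{"hand":0,"offset":[3,-8,1],"rotation":[0,0,0]},{"hand":0,"offset":[5,-11,2],"rotation":[0,0,0]},{"hand":0,"offset":[6,-13,3],"rotation":[0,0,0]},{"hand":0,"offset":[6,-13,3],"rotation":[0,0,0]},{"hand":0,"offset":[6,-13,3],"rotation":[0,0,0]},{"hand":0,"offset":[6,-13,3],"rotation":[0,0,0]},{"hand":0,"offset":[6,-13,3],"rotation":[0,0,0]},{"hand":0,"offset":[6,-13,3],"rotation":[0,0,0]},{"hand":0,"offset":[6,-13,3],"rotation":[0,0,0]}]'

```text
clock: 55.9
tcp_pos: [490.3, 167.1, 257.7]
eef_rot: [-2.336, -2.091, 0.007]
force: [0.1, 0.1, -0.2]
opening: 0.5
```

```bash
python3 - <<'E'
from meas import *
from cell import robot
wrist(robot,"w27");s=robot.sense();st(s)
p,d=robot.snapshot("scene");cv2.imwrite("pics/scene4.png",p[:,:,::-1])
p,d,m=load("w27");g=(p.max(2)<45)
n,l,s,c=cv2.connectedComponentsWithStats(g.astype(np.uint8))
for i in range(1,n):
    if 100<s[i,4]<900: print(c[i].round(1),s[i,4],wpt(c[i],m,98).round(1))
E
python3 rc.py w27
```

```text
t 55.95 tcp [490.4 166.9 257.7] head 83.6 zax [-0.007  0.002 -1.   ] F [-0.   0.6  0. ] op -0.3 q [-0.66  0.29  0.3   1.87 -0.11  1.01  1.15]
[314.9 158.6] 701 [[470.4 232.   98. ]]
[390.1 236.1] 280 [[571.9 321.3  98. ]]
[310.6 239.5] 541 [[562.3 222.3  98. ]]
[456.  40.] z 121.1 K 120 ray [328.2 452.8] [23.2 28.5] 14.9 circ [327.2 452.4] 14.6 depth [328.4 452.2 120.2]
[312. 153.] z 97.5 K 96 ray [472.7 236.6] [57.4 57.3] 6.9 circ [472.4 236.9] 29.4 depth [472.8 236.5  96.3]
[194. 186.] z 62.3 K 60 ray [474.6 124.1] [46.  62.8] 82.7 circ [474.3 124.2] 37.9 depth [489.1  76.5  61.1]
[316. 150.] z 73.0 K 60 ray [468.6 241.6] [26.5 15.9] 40.4 circ [470.7 239.1] 13.6 depth [465.3 238.4  72. ]
[372. 190.] z 72.8 K 60 ray [564.9 329.5] [29.5 11.1] 21.1 circ [563.7 332.7] 14.9 depth [556.6 321.1  79.1]
[311. 233.] z 97.1 K 96 ray [570.3 224.2] [59.8 56.7] 19.6 circ [570.6 224.5] 30.3 depth [570.1 224.2  95.8]
[189. 251.] z 20.1 K 28 ray [596.   56.9] [121.2   6.5] 83.7 circ [596.9  56.8] 60.6 depth [600.7  56.1  18.2]
((523.8630981445312, 183.7704620361328), (361.8408508300781, 210.68128967285156), 83.58865356445312)
```

View pics/w27.png

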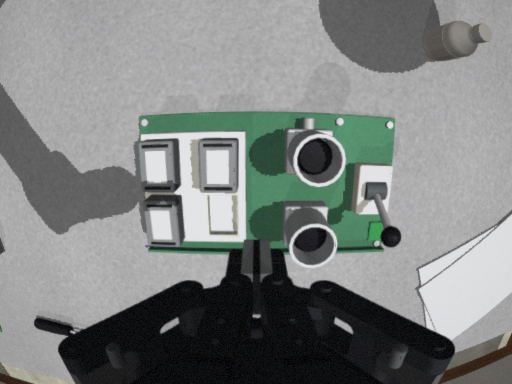

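View pics/scene4.png

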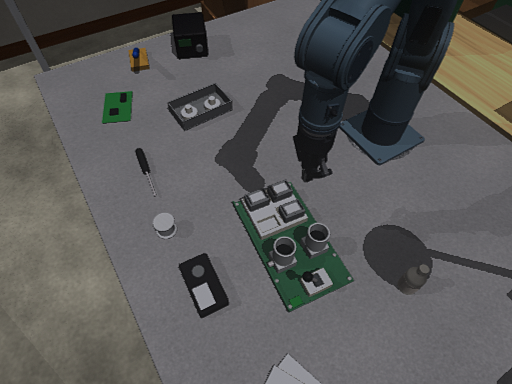

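```bash
python3 - <<'E'
from cell import robot
print(robot.sign_off())
E
```

```text
the job is handed in; nothing more can be done
None
```

The camera base is ready for test and the job was handed in at about 56 s.

**What I did:**
- Both dust caps are in the grey bin.
- A hood is on each lens.
- The three relay modules on the bench are plugged into sockets 0, 1 and 2. There was no fourth module, so socket 3 is empty.
- The power lever went on last.

**What the last checks showed:**
- **Caps:** a late scene picture shows both in the bin, standing upright.
- **Hoods:** both tops read about 97 mm, against 96 mm when home. The wrist camera reads 1–2 mm high. Each hood stopped against the camera body at the height I expected.
- **Modules:** the tops read about 62 mm, against 60 mm when home, with the same bias. Each one stopped firmly at its expected height.
- **Lever:** it met its end stop, and the force was 15 N at the last reading before a slightly harder final push. The ball ended 38.1 mm past the pivot, against 38.4 mm for fully on.
- **Reel, meter, bottle and screwdriver:** the robot did not touch them, and they look unmoved in the last scene picture.

**What disagreed:**
- **Lever travel:** the ball's measured travel was 73.5 mm, against 76.7 mm in theory. I put this down to the starting position being measured near the edge of the picture.
- **Wrist camera:** it showed a steady offset of about 1–2.5 mm in the horizontal plane, which I corrected for.
- **Knocked part:** I saw no sign of any part being knocked aside.

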